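# Load the transformer tray and lock it at the first click

## Task

Fold both flaps of the small carton well back past upright, then move every transformer from the carton into the divided blue tray, each flat on the floor near the middle of an empty cell of its own. Once the tray is loaded, swing the clamp lever beside it clockwise (seen from above) until its torque clutch clicks, and stop at that first click. Leave the old parts in the tray and the other things on the bench where they are.

Things in the scene. Friction and masses are not known exactly. Their poses are not given: they have to be found in the camera images.
- carton: Open-topped yellow and brown cardboard carton, fixed to the bench, 160 (its x) x 156 (its y) x 65 mm high, walls and floor 4 mm, a pale foam packing strip 19 mm wide and 12 mm high (top at z = 16 mm) all round inside the walls; origin at the centre of its underside, z up. Two stiff top flaps are hinged along its long top edges, at y = +76 and y = -76 mm, z = 65 mm.
- flap_left (a joint): Angle of the flap on the carton's +y edge: 0 = lying flat over the carton, 1.57 = upright, stops at 2.75 (folded outwards). The flap is 150 mm long (along the carton's x), 52 mm wide, 4 mm thick; its underside lies on the hinge line when flat. It starts partly raised (about 0.5 to 0.85) and stays at whatever angle it is left, moved by under 1 N.
- flap_right (a joint): The same for the flap on the carton's -y edge: 0 = flat, grows as it swings up and outwards to 2.75.
- tray: Steel base plate fixed to the bench carrying an open blue plastic tray 141 (its x) x 168 (its y) mm with two by three cells; origin on the bench under the tray's centre, z up. Each cell is 66 (x) x 52 (y) mm inside; cell centres at x = +-34.5, y = -55, 0, +55 mm; cell floor at z = 11 mm, dividers 3 mm thick reaching z = 28 mm, outer walls z = 31 mm. One or two cells already hold an old part.
- clamp_axis (a point): Point on the vertical axis of the cam clamp, beside the tray's -y wall (tray frame x = 0, y = -112 mm), at the height of the lever's grip (z = 108 mm).
- lever_grip (a point): Middle of the usable part of the lever's upright black round grip: 18 mm diameter, its top 18 mm above this point, the steel lever bar 23 mm below it (bar top at z = 85 mm); 120 mm from the clamp axis. The lever swings level, clockwise seen from above to tighten.
- clamp (a joint): Clockwise turn of the clamp's spindle, with its brass cam and dark clutch drum: starts at 0 to 0.35 rad, at 1.1 rad the cam is hard against the tray and the spindle turns no further. Until then it needs a steady 3 to 4 N at the grip and stays where it is left.
- clutch (a joint): Clockwise angle of the lever against the drum (their white marks line up at 0). 0 until the cam is tight; at 7 to 8 N on the grip the clutch gives way, the resistance fades as the lever moves on, and past 0.27 rad it clicks: the lever jumps to its stop at 0.32 rad and stays, visibly turned against the drum. Let go before 0.27 it springs back to 0.
- squeeze (a joint): How far the clamp has been forced beyond tight, crushing the tray: 0 in proper use. It grows only if the lever is pushed on against the stop after the click with more than about 13 N; beyond 0.08 rad is overtightened.
- transformer_1_mid (a point): Middle of a small mains transformer (dark iron core, brown winding), a block 28 x 36 x 32 mm along its own x, y, z, 120 g (roughly); standing in the carton at the start with z up. Absent (None) in some runs. All are alike.
- transformer_2_mid (a point): Middle of a small mains transformer (dark iron core, brown winding), a block 28 x 36 x 32 mm along its own x, y, z, 120 g (roughly); standing in the carton at the start with z up. Absent (None) in some runs. All are alike.
- transformer_3_mid (a point): Middle of a small mains transformer (dark iron core, brown winding), a block 28 x 36 x 32 mm along its own x, y, z, 120 g (roughly); standing in the carton at the start with z up. Absent (None) in some runs. All are alike.
- transformer_4_mid (a point): Middle of a small mains transformer (dark iron core, brown winding), a block 28 x 36 x 32 mm along its own x, y, z, 120 g (roughly); standing in the carton at the start with z up. Absent (None) in some runs. All are alike.
- old_knob: An old aluminium control knob, 30 mm diameter, 16 mm high, lying in one cell of the tray, to be left there; origin at the centre of its underside. Absent (None) in some runs.
- old_relay: An old white relay block, 28 x 18 x 15 mm, lying in one cell of the tray, to be left there; origin at the centre of its underside. Absent (None) in some runs.
- old_ferrite: An old dark ferrite ring, 30 mm outside, 12 mm high, lying in one cell of the tray, to be left there; origin at the centre of its underside. Absent (None) in some runs.
- screwdriver: Bystander: a screwdriver lying flat, to be left alone.
- power_brick: Bystander: a white plastic power brick 60 x 100 x 32 mm, to be left alone.
- solder_reel: Bystander: a reel of solder, 60 mm diameter, 40 mm high, to be left alone.
- heatsink: Bystander: a finned aluminium heatsink 70 x 50 x 28 mm, to be left alone.
- pliers: Bystander: a pair of red-handled pliers lying flat, to be left alone.
- capacitor: Bystander: a black capacitor can, 22 mm diameter, 35 mm high, to be left alone.

How it is judged:
By the outcome, as a careful person would: the job done as asked, in the order asked, and still so for the second after the job is handed in, with the robot touching nothing.
Of transformer_1, transformer_2, transformer_3, transformer_4 only 3 to 4 are there at a start; the rules pass over those that are not, and their reading is None.
Of old_knob, old_relay, old_ferrite only 1 to 2 are there at a start; the rules pass over those that are not, and their reading is None.
At some moment in a run one of transformer_1, transformer_2, transformer_3, transformer_4 may be knocked a few centimetres aside while the robot is not near it.
Once in a run the grip may slacken for a moment while it holds something.
It also fails if it takes over 200 s, if anything falls off the work surface, if the arm or the gripper's body presses on something with over 40 N, if the wrist force passes 120 N, or if a joint passes its speed limit or range.

## Robot

A 6-joint arm with a two-finger parallel gripper is mounted at the origin on the work surface. World frame = base frame: x ahead of the robot, y to its left, z up, the work surface at z = 0. Lengths are in m, angles in rad, forces in N, time in s.
With the tool pointing down it reaches from about 0.425 to 0.95 m from the base axis. Payload 3.5 kg.
Tool frame: the origin (TCP) lies between the finger pads; the fingertips stand 14 mm ahead of it and the grasp point (between the pads) lies 5 mm behind it (ctrl.tip_extent is the distance from the TCP to the fingertips, in m); x points along the fingers, z is the direction in which the jaws open and shut, and the axes are right-handed (so a half turn about x gives the same grasp; the last joint's range is limited). The gripper opens to 85 mm and grips with 20 to 120 N. Pads are 22 mm wide; open, the fingers measure 114 mm over their backs; the gripper's body (76 mm by 85 mm) begins 54 mm behind the grasp point. The pads swing forward as they close: fully open they stand 13 mm farther back than shut.
Start: joints at [-1.443, 0.286, 1.577, -0, 1.279, -0.15], TCP at [0.185, -0.649, 0.245] pointing down, gripper open.
Joint ranges: [-2.77, 2.77], [-0.9, 2.22], [0.21, 2.48], [-1.53, 4.67], [0.24, 2.81], [-2.84, 2.84]. Speed limits (rad/s): [2.79, 2.79, 3.14, 3.14, 3.14, 3.14].

## Interface

Orientations are given as a unit quaternion [x, y, z, w].
In Python, from plant import ctrl gives the robot as it stands.
- The arm moves only by the tool move_arm, never from a script. Its argument "commands" is one flat list of numbers, 4 for each row, row after row: the shift along the tool's x, y, z in units of 25 mm (1.0 is 25 mm), then the turn about the tool's x in units of 5 degrees (1.0 is 5 degrees). A call has 1 to 20 rows; each row shifts and turns the commanded pose from where the row before left it, along the tool's axes as they then stand; what a row does not reach is not made up. A row lasts 1/8 s, in which the tool goes at most 62.5 mm and 10.7 degrees, less where a joint would pass 70% of its speed; a pose out of reach is approached as far as the arm can. A call is refused whole if a number of a shift passes 1 or a number of a turn 1, either way. A call with a gripper value outside its range is refused whole. "jaw" is the finger opening in mm, from 0 to 85.4, set as the call begins (left out, the last holds). The fingers move at their own pace and stop on an object; "force" is the grip in N (left out, the last holds). Time passes only in rows, so rows that do not move let the fingers close. It gives the time, the measured TCP pose, the force and the opening at its end, in the units of the state.
- ctrl.get_state(): the state, without advancing time (a new reading comes with each control period).
- ctrl.read_camera(name): name is "scene" or "top" or "wrist"; returns the picture (400x640x3 uint8, red, green, blue); there is no depth.
- ctrl.get_calibration(name): a dict with "camera_matrix" (3x3 intrinsics, pixels), "camera_from_world" (4x4, takes a point from world to camera coordinates); the wrist camera has in their place "mount" (4x4, takes a point from camera to tool coordinates, whose origin is the TCP and whose axes are the tool frame's). Camera axes: x right, y down, z forward; pixel columns grow to the right and rows downward; lengths in m; the calibration is good to about 2 mm. The wrist camera is an equidistant fisheye: a pixel r from the principal point sees the ray r / f radians off the axis. A picture is of the moment at which its call begins: read the wrist's pose just before it. get_calibration takes no time and is no camera call.
- ctrl.sign_off(): hands the job in, once; it reports no verdict.
The state is a dict: "time": time; "qpos": joint angles; "dq": joint speeds; "joint_efforts": joint torques, N m; "eef_pos": TCP position; "tcp_rot": TCP orientation; "contact_force": force on the tool from outside, world axes, zero at the start; "wrist_torque": the same for the moment, N m; "opening": opening from 0.0 (shut) to 1.0 (fully open).
Only numpy, scipy, OpenCV 4.12 (cv2) and the standard library are available. Lean on these libraries where they do the work, as an engineer would, in place of code of your own. Each camera call takes 0.05 s, during which the arm holds its last target.

## Working session

There is one attempt and no reset: what is moved stays moved. The work goes in short steps, Python scripts to look and compute and a tool call to move; the robot and the scene stay as the last step left them, time stands still between calls to the robot, and variables do not carry over. Pictures are saved under pics/ and viewed, and the job is handed in when it is done.

Besides the shell and the picture viewer there is one more tool, called after "Emit:" as a command line: name --argument value ..., lists and objects as JSON in quotes. move_arm: Moves the arm, as the interface text tells. Its arguments: {"type":"object","properties":{"commands":{"type":"array"},"jaw":{"type":"number"},"force":{"type":"number"}},"required":["commands"]}

```bash
ls; mkdir -p pics
python3 - <<'E'
from plant import ctrl
import cv2
s=ctrl.get_state();print(s)
for n in ("scene","top","wrist"):
    print(n,ctrl.get_calibration(n))
    cv2.imwrite(f"pics/{n}0.png",ctrl.read_camera(n)[:,:,::-1])
E
```

```text
pics
{'time': 0.0, 'qpos': array([-1.44304293e+00,  2.87179114e-01,  1.57818548e+00,  2.67961579e-05,
        1.27859854e+00, -1.50016950e-01]), 'dq': array([-0.00034656,  0.00144909,  0.00175783,  0.00116217,  0.00017668,
        0.00029981]), 'joint_efforts': array([-1.14048269e-04, -4.05977690e+01, -2.92628878e+01, -1.63982768e-04,
        5.81662389e-03,  3.46204004e-06]), 'eef_pos': array([ 0.18503578, -0.64849149,  0.24393358]), 'tcp_rot': array([ 0.42657333,  0.56498248, -0.42536229,  0.56382348]), 'contact_force': array([-0.49769892, -0.3136749 , -0.6739759 ]), 'wrist_torque': array([0.02690819, 0.00610996, 0.00173708]), 'opening': 1.0021537143297639}
scene {'camera_matrix': array([[368.29563712,   0.        , 316.0898924 ],
       [  0.        , 368.29563712, 203.42614527],
       [  0.        ,   0.        ,   1.        ]]), 'camera_from_world': array([[-0.59276685,  0.80537156,  0.00202683,  0.42200395],
       [ 0.68898585,  0.508405  , -0.51654898, -0.29705207],
       [-0.41704431, -0.30479666, -0.85625524,  1.50895004],
       [ 0.        ,  0.        ,  0.        ,  1
[... 287 characters left out ...]
19795, -0.02291834, -0.16397669,  0.56138651],
       [ 0.16422546, -0.00941719, -0.98637788,  1.59434906],
       [ 0.        ,  0.        ,  0.        ,  1.        ]])}
wrist {'camera_matrix': array([[309.70691629,   0.        , 324.06858936],
       [  0.        , 309.70691629, 197.69271432],
       [  0.        ,   0.        ,   1.        ]]), 'mount': array([[-1.09257749e-03, -2.57882257e-01,  9.66175733e-01,
        -1.30322455e-01],
       [-4.38995373e-04, -9.66176093e-01, -2.57882850e-01,
         6.47493186e-02],
       [ 9.99999307e-01, -7.05903673e-04,  9.42413133e-04,
         1.12547249e-04],
       [ 0.00000000e+00,  0.00000000e+00,  0.00000000e+00,
         1.00000000e+00]])}
```

View pics/top0.png

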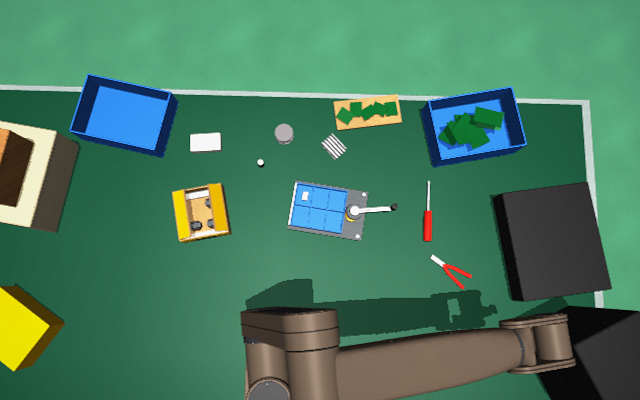

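View pics/scene0.png

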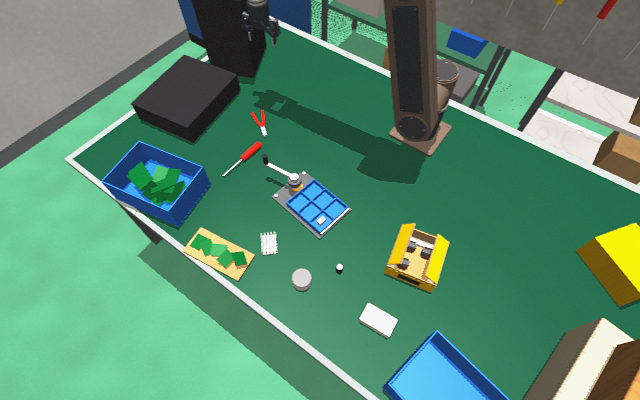

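View pics/wrist0.png

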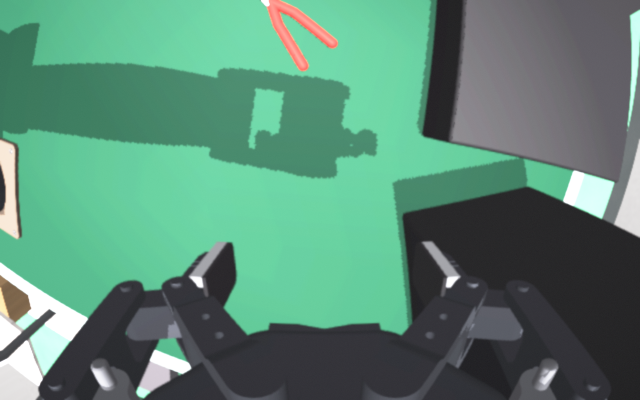

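Top view: the carton is near (201,212), the tray near (322,208), the clamp at (352,212) and the lever grip at (394,207). Zooming in next.

```bash
cat > h.py <<'E'
from plant import ctrl
import numpy as np, cv2
from scipy.spatial.transform import Rotation as R
def ray(n,u,v,st=None):
    c=ctrl.get_calibration(n);K=c["camera_matrix"]
    p=np.array([(u-K[0,2])/K[0,0],(v-K[1,2])/K[1,1],1.])
    if n=="wrist":
        r=np.hypot(p[0],p[1]);th=r
        d=np.array([p[0]/r*np.sin(th),p[1]/r*np.sin(th),np.cos(th)])
        M=c["mount"];Rt=R.from_quat(st["tcp_rot"]).as_matrix()
        return st["eef_pos"]+Rt@M[:3,3], Rt@M[:3,:3]@d
    T=c["camera_from_world"]
    return -T[:3,:3].T@T[:3,3], T[:3,:3].T@p
def onz(n,u,v,z,st=None):
    o,d=ray(n,u,v,st);return o+d*(z-o[2])/d[2]
def proj(n,P,st=None):
    c=ctrl.get_calibration(n);K=c["camera_matrix"];P=np.asarray(P,float)
    if n=="wrist":
        M=c["mount"];Rt=R.from_quat(st["tcp_rot"]).as_matrix()
        q=M[:3,:3].T@(Rt.T@(P-st["eef_pos"])-M[:3,3])
        r=np.hypot(q[0],q[1]);th=np.arctan2(r,q[2]);q=np.array([q[0]/r*th,q[1]/r*th,1])
    else:
        T=c["camera_from_world"];q=T[:3,:3]@P+T[:3,3];q=q/q[2]
    return np.array([K[0,0]*q[0]+K[0,2],K[1,1]*q[1]+K[1,2]])
def tri(a,b):
    (o1,d1),(o2,d2)=a,b;d1=d1/np.linalg.norm(d1);d2=d2/np.linalg.norm(d2)
    A=np.stack([d1,-d2],1);t=np.linalg.lstsq(A,o2-o1,rcond=None)[0]
    p,q=o1+d1*t[0],o2+d2*t[1];return (p+q)/2,np.linalg.norm(p-q)
def snap(n,f,crop=None,k=1):
    st=ctrl.get_state();im=ctrl.read_camera(n)[:,:,::-1].copy()
    cv2.imwrite(f"pics/{f}_raw.png",im)
    if crop:
        x0,y0,x1,y1=crop;im=im[y0:y1,x0:x1]
    if k!=1: im=cv2.resize(im,None,fx=k,fy=k,interpolation=cv2.INTER_CUBIC)
    cv2.imwrite(f"pics/{f}.png",im);return st
def tool():
    st=ctrl.get_state();return st,R.from_quat(st["tcp_rot"]).as_matrix()
E
python3 - <<'E'
import cv2,numpy as np
t=cv2.imread("pics/top0.png");s=cv2.imread("pics/scene0.png")
a=cv2.resize(t[170:260,160:300],None,fx=5.5,fy=5.5,interpolation=cv2.INTER_CUBIC)
b=cv2.resize(t[170:260,280:410],None,fx=6,fy=6,interpolation=cv2.INTER_CUBIC)
cv2.imwrite("pics/a.png",a);cv2.imwrite("pics/b.png",b)
cv2.imwrite("pics/c.png",cv2.resize(s[150:300,255:455],None,fx=4,fy=4,interpolation=cv2.INTER_CUBIC))
E
```

```text
(no output)
```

View pics/a.png

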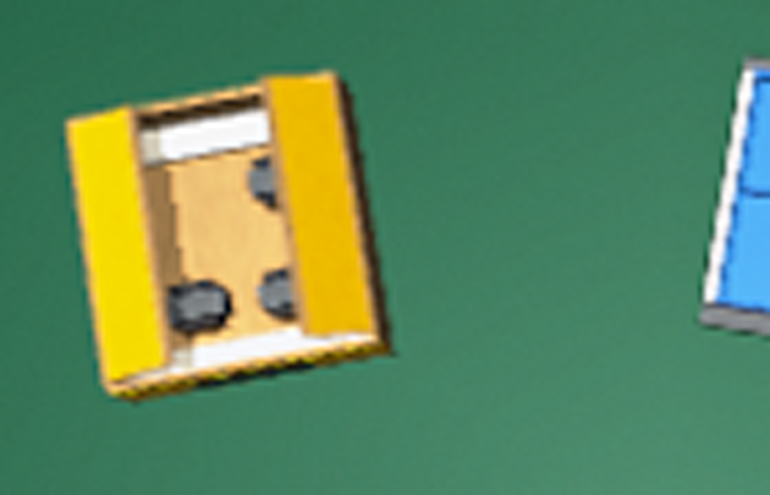

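View pics/b.png

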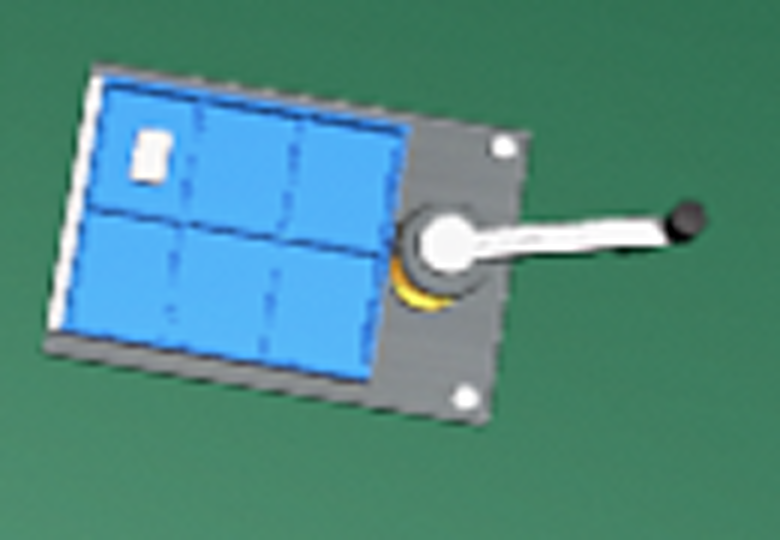

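View pics/c.png

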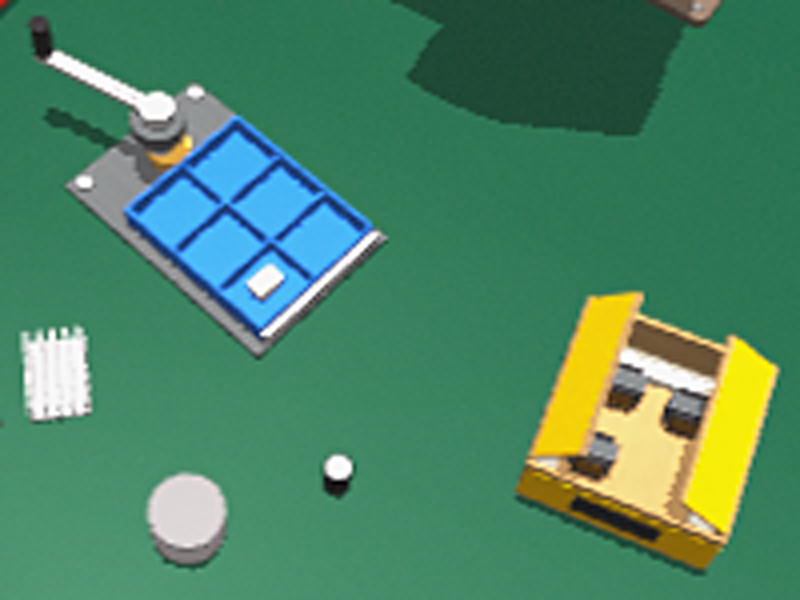

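Run:
```python
from h import *
np.set_printoptions(precision=4,suppress=True)
A=lambda x,y:(x/5.5+160,y/5.5+170)
B=lambda x,y:(x/6+280,y/6+170)
print("carton flap hinge corners")
for p in [(68,120),(108,385),(335,72),(385,338)]: print(onz("top",*A(*p),.065)[:2])
print("tray corners (z31)")
tc=np.array([onz("top",*B(*p),.031)[:2] for p in [(100,75),(410,125),(370,380),(48,330)]]);print(tc,tc.mean(0),np.linalg.norm(np.roll(tc,-1,0)-tc,axis=1))
print("grip top",onz("top",*B(690,215),.126),"axis",onz("top",*B(448,243),.1))
print("transf tops")
for p in [(262,180),(278,295),(198,306)]: print(onz("top",*A(*p),.036)[:2])
print("relay",onz("top",*B(152,155),.026))
st,Rt=tool();print(Rt,ctrl.tip_extent)
```

```text
carton flap hinge corners
[0.5776 0.3464]
[0.4249 0.3135]
[0.6096 0.1938]
[0.4553 0.1574]
tray corners (z31)
[[ 0.6241 -0.047 ]
 [ 0.6003 -0.2163]
 [ 0.4607 -0.1963]
 [ 0.4838 -0.0229]] [ 0.5422 -0.1206] [0.171  0.1411 0.175  0.1424]
grip top [ 0.5392 -0.3527  0.126 ] axis [ 0.5257 -0.2315  0.1   ]
transf tops
[0.5496 0.2385]
[0.482  0.2254]
[0.4745 0.2715]
relay [ 0.5814 -0.0764  0.026 ]
[[-0.0002  0.9617  0.2742]
 [ 0.0018  0.2742 -0.9617]
 [-1.      0.0003 -0.0018]] 0.014
```

```bash
cat > d.py <<'E'
# usage: d.py x y z [yaw_deg of tool z]   -> units from current pose
import sys;from h import *
a=[float(v) for v in sys.argv[1:]]
st,Rt=tool();d=Rt.T@(np.array(a[:3])-st["eef_pos"])/.025
yaw=np.degrees(np.arctan2(Rt[1,2],Rt[0,2]))
print("t",round(st["time"],2),"tot units",np.round(d,2),"min rows",np.ceil(abs(d).max()),"yaw",round(yaw,2),"q6",st["qpos"][5].round(2),"tcp",st["eef_pos"].round(4))
if len(a)>3: print("turn units (then-axes!)",round((yaw-a[3])/5,2))
E
python3 d.py .5 -.45 .245
python3 - <<'E'
from h import *
E
```

```text
t 0.15 tot units [-0.02 14.29 -4.19] min rows 15.0 yaw -74.08 q6 -0.15 tcp [ 0.1851 -0.6486  0.2442]
```

Emit:
move_arm --commands '[0,0.95,-0.28,0,0,0.95,-0.28,0,0,0.95,-0.28,0,0,0.95,-0.28,0,0,0.95,-0.28,0,0,0.95,-0.28,0,0,0.95,-0.28,0,0,0.95,-0.28,0,0,0.95,-0.28,0,0,0.95,-0.28,0,0,0.95,-0.28,0,0,0.95,-0.28,0,0,0.95,-0.28,0,0,0.95,-0.28,0,0,0.95,-0.28,0]' --jaw 0

```text
time: 2.02
eef_pos: [0.5002, -0.4493, 0.2453]
tcp_rot: [0.426, 0.564, -0.426, 0.564]
contact_force: [0.5, 0.3, 0.6]
opening: 0.001
```

```bash
python3 d.py .52 .2 .245
```

```text
t 2.02 tot units [ 1.000e-02  7.890e+00 -2.476e+01] min rows 25.0 yaw -74.08 q6 0.41 tcp [ 0.5002 -0.4493  0.2453]
```

Emit:
move_arm --commands '[0,0.3,-1,0,0,0.3,-1,0,0,0.3,-1,0,0,0.3,-1,0,0,0.3,-1,0,0,0.3,-1,0,0,0.3,-1,0,0,0.3,-1,0,0,0.3,-1,0,0,0.3,-1,0,0,0,0,0]'

```text
time: 3.4
eef_pos: [0.5024, -0.1874, 0.2454]
tcp_rot: [0.425, 0.565, -0.425, 0.565]
contact_force: [-0.2, -1.1, 0.8]
opening: -0.006
```

```bash
python3 - <<'E'
from h import *
snap("wrist","w1")
E
python3 d.py .52 .2 .245
```

```text
t 3.45 tot units [ 1.000e-02  4.960e+00 -1.474e+01] min rows 15.0 yaw -73.99 q6 0.74 tcp [ 0.5025 -0.1885  0.2455]
```

View pics/w1.png

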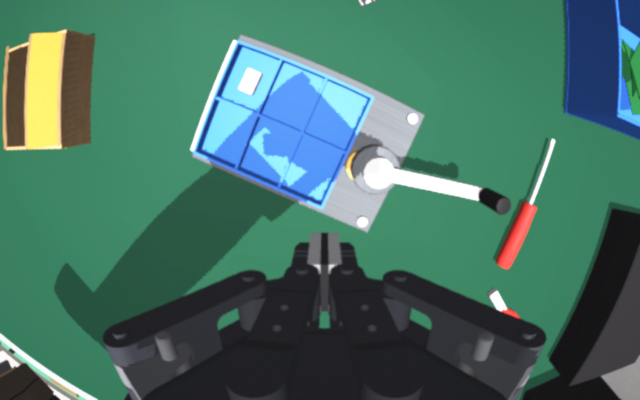

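Tray rim corners in this wrist view lie near (238,40), (371,97), (322,206) and (193,152). The clamp hub is at (378,173) and the grip top near (505,205). I'll check these against the top view.

Run:
```python
from h import *
np.set_printoptions(precision=4,suppress=True)
st=ctrl.get_state()
tc=np.array([onz("wrist",*p,.031,st)[:2] for p in [(238,40),(371,97),(322,206),(193,152)]]);print(tc,tc.mean(0),np.linalg.norm(np.roll(tc,-1,0)-tc,axis=1))
for i,j in((3,0),(2,1)):
    d=tc[j]-tc[i];print(np.arctan2(d[1],d[0]))
for i,j in((1,0),(2,3)):
    d=tc[j]-tc[i];print(np.arctan2(-d[0],d[1]))
print(onz("wrist",505,205,.126,st),onz("wrist",378,173,.1,st))
print(onz("wrist",250,81,.026,st))
```

```text
[[ 0.6268 -0.0526]
 [ 0.6014 -0.2147]
 [ 0.4662 -0.197 ]
 [ 0.4877 -0.0318]] [ 0.5455 -0.124 ] [0.1641 0.1363 0.1666 0.1406]
-0.14804845647280923
-0.13018761594955358
-0.15512511562409662
-0.12894550297641258
[ 0.5413 -0.3572  0.126 ] [ 0.5302 -0.2324  0.1   ]
[ 0.5835 -0.0788  0.026 ]
```

Emit:
move_arm --commands '[0,0.3,-1,0,0,0.3,-1,0,0,0.3,-1,0,0,0.3,-1,0,0,0.3,-1,0,0,0.3,-1,0,0,0.3,-1,0,0,0.3,-1,0,0,0.3,-1,0,0,0.3,-1,0,0,0.3,-1,0,0,0.3,-1,0,0,0.3,-1,0,0,0.3,-1,0,0,0,0,0]'

```text
time: 5.32
eef_pos: [0.5078, 0.1765, 0.2453]
tcp_rot: [0.425, 0.565, -0.426, 0.565]
contact_force: [-0.3, 0.7, 0.2]
opening: 0.002
```

```bash
python3 - <<'E'
from h import *
snap("wrist","w2")
E
python3 d.py .517 .253 .245 -77.1
```

```text
t 5.38 tot units [ 0.01  1.2  -2.87] min rows 3.0 yaw -74.04 q6 1.44 tcp [0.5078 0.1757 0.2453]
turn units (then-axes!) 0.61
```

View pics/w2.png

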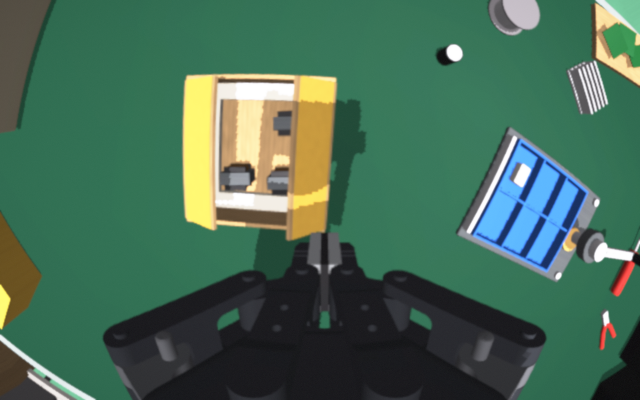

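```bash
python3 - <<'E'
from h import *
np.set_printoptions(precision=4,suppress=True)
st=ctrl.get_state();c=np.array([.517,.2528]);th=.225
Rc=np.array([[np.cos(th),-np.sin(th)],[np.sin(th),np.cos(th)]])
for p,z in [((185,76),.065),((184,222),.065),((336,79),.065),((328,232),.065),((217,77),.095),((213,228),.095),((297,77),.095),((288,238),.095),((284,123),.036),((281,181),.036),((238,176),.036)]:
    w=onz("wrist",*p,z,st)[:2];print(p,w,(Rc.T@(w-c))*1000)
for p,z in [((68,120),.065),((108,385),.065),((335,72),.065),((385,338),.065),((133,110),.095),((168,365),.095),((268,78),.095),((302,333),.095)]:
    w=onz("top",p[0]/5.5+160,p[1]/5.5+170,z)[:2];print(p,w,(Rc.T@(w-c))*1000)
E
python3 d.py .517 .253 .2 -77.1
```

```text
(185, 76) [0.578  0.3477] [80.6324 78.9   ]
(184, 222) [0.419  0.3162] [-81.4198  83.6513]
(336, 79) [0.6102 0.1921] [ 77.3076 -79.9346]
(328, 232) [0.4549 0.1557] [-82.1852 -80.8462]
(217, 77) [0.5822 0.2995] [73.9954 31.0193]
(213, 228) [0.4369 0.2717] [-73.864   36.2614]
(297, 77) [0.5987 0.2263] [ 73.7655 -44.0869]
(288, 238) [0.4491 0.1952] [-79.0723 -40.9422]
(284, 123) [0.5522 0.2332] [ 29.9361 -26.913 ]
(281, 181) [0.4884 0.22  ] [-35.1558 -25.5777]
(238, 176) [0.4807 0.2698] [-31.5622  24.6518]
(68, 120) [0.5776 0.3464] [79.9925 77.7285]
(108, 385) [0.4249 0.3135] [-76.2176  79.6897]
(335, 72) [0.6096 0.1938] [ 77.0728 -78.1355]
(385, 338) [0.4553 0.1574] [-81.4395 -79.2659]
(133, 110) [0.579  0.3018] [71.3268 33.9366]
(168, 365) [0.4344 0.2731] [-75.9716  38.2431]
(268, 78) [0.5993 0.2263] [ 74.2989 -44.1424]
(302, 333) [0.4541 0.1993] [-73.2996 -38.1236]
t 5.38 tot units [ 1.81  1.2  -2.87] min rows 3.0 yaw -74.04 q6 1.44 tcp [0.5078 0.1757 0.2453]
turn units (then-axes!) 0.61
```

Emit:
move_arm --commands '[0,0,0,0.6,0,0.35,-0.95,0,0,0.35,-0.95,0,0,0.35,-0.9,0,0,0,0,0,1,0,0,0,1,0,0,0,1,0,0,0,1,0,0,0,1,0,0,0,1,0,0,0,0,0,0,0]'

```text
time: 6.88
eef_pos: [0.516, 0.248, 0.0931]
tcp_rot: [0.439, 0.554, -0.443, 0.552]
contact_force: [0.5, 0.3, -0.2]
opening: 0.001
```

```bash
python3 d.py .517 .253 .094 -77.1
python3 - <<'E'
from h import *
snap("wrist","w3")
E
```

```text
t 6.88 tot units [-0.04  0.08 -0.18] min rows 1.0 yaw -77.17 q6 1.62 tcp [0.516  0.248  0.0931]
turn units (then-axes!) -0.01
```

View pics/w3.png

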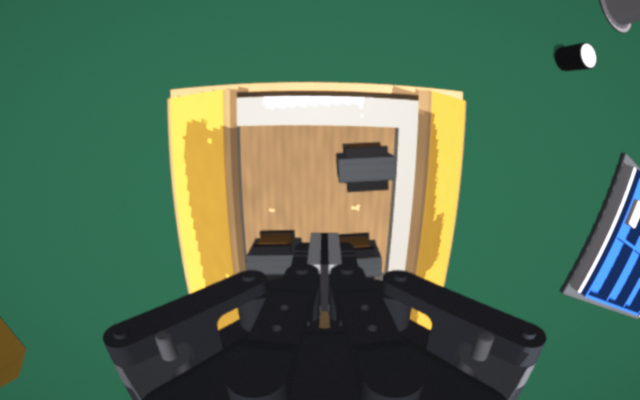

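Emit:
move_arm --commands '[0,0,0.5,0,0,0,0.5,0,0,0,0.5,0,0,0,0.5,0,0,0,0.5,0,0,0,0.5,0,0,0,0.45,0,0,0,0,0]'

```text
time: 7.92
eef_pos: [0.537, 0.165, 0.0953]
tcp_rot: [0.441, 0.553, -0.441, 0.553]
contact_force: [-0.7, -0.0, 0.3]
opening: 0.003
```

Run:
```python
from h import *
snap("scene","s4",(330,190,490,310),5)
```

```text
(no output)
```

View pics/s4.png

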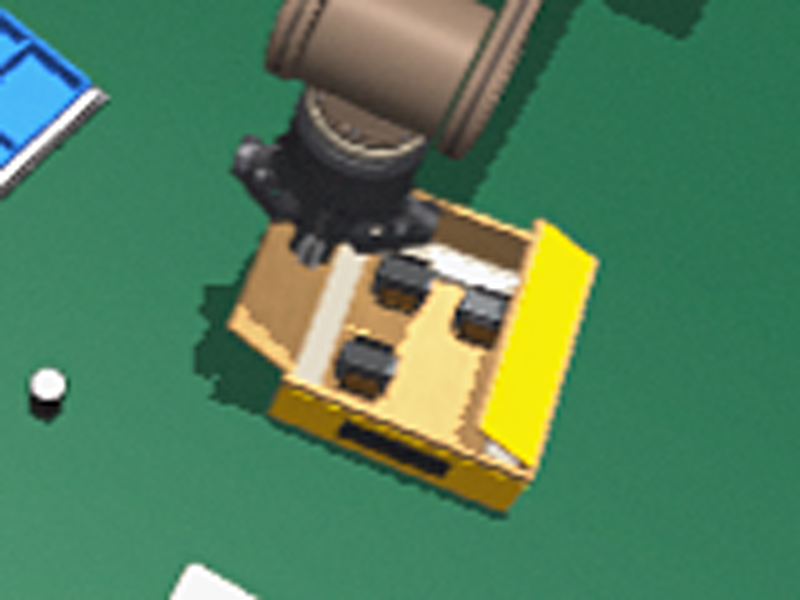

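Emit:
move_arm --commands '[0,0,-0.9,0,0,0,-0.9,0,0,0,-0.9,0,0,0,-0.9,0,0,0,-0.5,0,0,0,-0.5,0,0,0,-0.5,0,0,0,-0.5,0,0,0,-0.5,0,0,0,-0.5,0,0,0,-0.5,0,0,0,-0.2,0,0,0,0,0]'

```text
time: 9.6
eef_pos: [0.4956, 0.3444, 0.0952]
tcp_rot: [0.44, 0.553, -0.44, 0.553]
contact_force: [-0.0, 0.4, 0.4]
opening: 0.001
```

```bash
python3 - <<'E'
from h import *
snap("scene","s5",(330,190,490,310),5)
E
python3 d.py .483 .2 .2
```

```text
t 9.65 tot units [-4.19 -1.79  5.5 ] min rows 6.0 yaw -77.07 q6 1.78 tcp [0.4958 0.3441 0.0953]
```

View pics/s5.png

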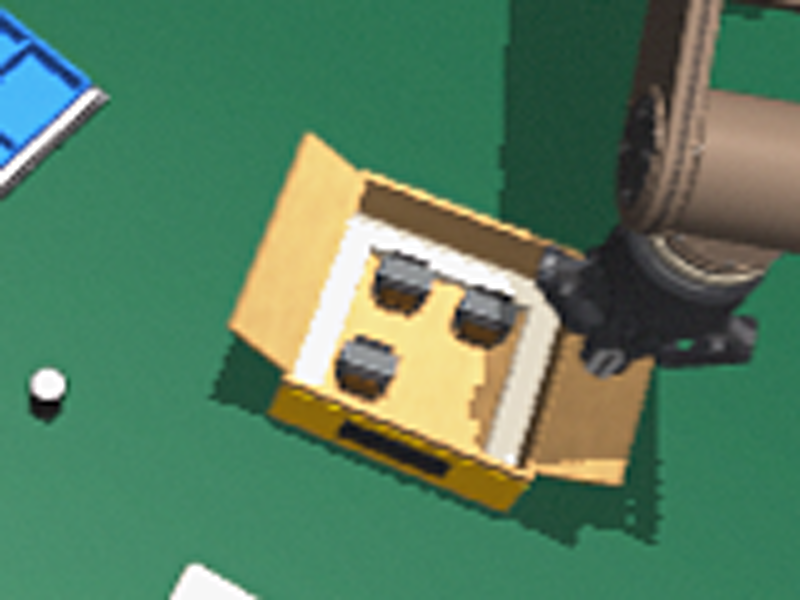

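```bash
python3 d.py .455 .24 .22
```

```text
t 9.65 tot units [-4.99 -2.52  3.69] min rows 5.0 yaw -77.07 q6 1.78 tcp [0.4958 0.3441 0.0953]
```

Emit:
move_arm --commands '[-1,0,0,0,-1,0,0.2,0,-1,-0.5,1,0,-1,-0.8,1,0,-1,-0.8,0.8,0,0,-0.4,0.6,0,0,0,0,0]' --jaw 50

```text
time: 10.52
eef_pos: [0.4547, 0.2412, 0.2194]
tcp_rot: [0.441, 0.553, -0.441, 0.552]
contact_force: [-0.4, 0.4, -0.1]
opening: 0.584
```

```bash
python3 - <<'E'
from h import *
snap("wrist","w6")
E
python3 d.py .455 .24 .22
```

```text
t 10.57 tot units [-0.04 -0.01  0.07] min rows 1.0 yaw -77.15 q6 1.64 tcp [0.4548 0.2417 0.2191]
```

View pics/w6.png

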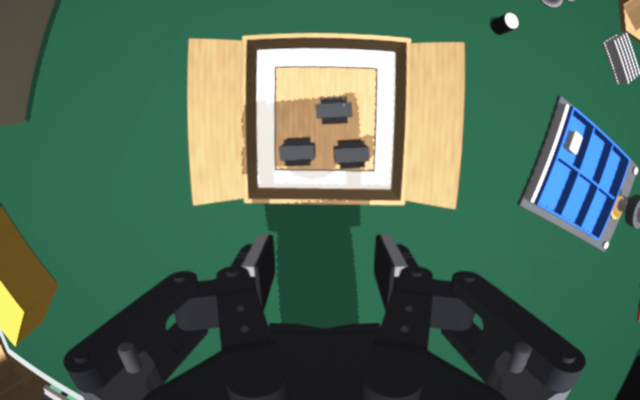

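Run:
```python
import cv2
s=cv2.imread("pics/w6_raw.png")
cv2.imwrite("pics/w6z.png",cv2.resize(s[60:180,260:390],None,fx=5,fy=5,interpolation=cv2.INTER_CUBIC))
```

```text
(no output)
```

View pics/w6z.png

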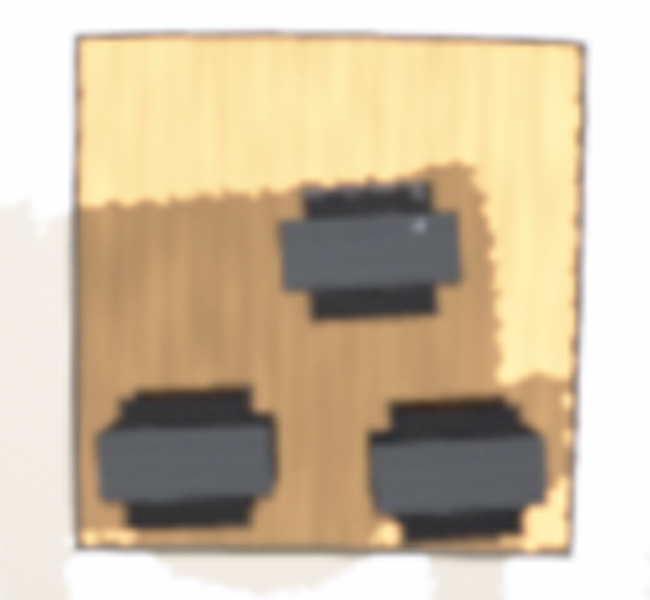

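Run:
```python
from h import *
np.set_printoptions(precision=4,suppress=True)
st=ctrl.get_state();c=np.array([.517,.2528]);th=.225
Rc=np.array([[np.cos(th),-np.sin(th)],[np.sin(th),np.cos(th)]])
Z=lambda x,y:(x/5+260,y/5+60)
for p,z in [((78,38),.016),((582,43),.016),((572,552),.016),((76,547),.016),((370,253),.036),((185,463),.036),((458,475),.036),]:
    w=onz("wrist",*Z(*p),z,st)[:2];print(p,w,(Rc.T@(w-c))*1000)
print('rim')
for p in [(247,38),(410,40),(405,201),(245,200)]:
    w=onz("wrist",*p,.065,st)[:2];print(p,w,(Rc.T@(w-c))*1000)
# edge yaw of each core
for a,b in [((280,222),(458,212)),((98,428),(272,415)),((370,436),(545,430)),((283,290),(460,284)),((102,503),(270,497)),((378,517),(545,506))]:
    A=onz("wrist",*Z(*a),.036,st)-onz("wrist",*Z(*b),.036,st);print(np.degrees(np.arctan2(-A[0],A[1])),np.linalg.norm(A))
# tray from this view
snap("top","t7",(150,160,400,260),3.2)
```

```text
(78, 38) [0.5595 0.3182] [56.0465 54.2396]
(582, 43) [0.5825 0.2131] [ 55.0144 -53.3323]
(572, 552) [0.4736 0.1888] [-56.6206 -52.7292]
(76, 547) [0.4504 0.2954] [-55.3776  56.4105]
(370, 253) [0.5262 0.2474] [ 7.7727 -7.2934]
(185, 463) [0.4764 0.2745] [-34.75    30.2158]
(458, 475) [0.4863 0.2197] [-37.285  -25.3749]
rim
(247, 38) [0.5772 0.3424] [78.638 73.905]
(410, 40) [0.6096 0.1946] [ 77.2716 -77.3675]
(405, 201) [0.458  0.1611] [-77.9549 -76.2284]
(245, 200) [0.4244 0.3134] [-76.7259  79.7204]
16.45818816931407 0.03563353226621112
16.533591209011515 0.0355751605231437
15.353380094901743 0.035746133140972386
15.114134824787929 0.035513621171837984
14.472331039683672 0.03455996931335884
17.020799377245947 0.034457817514733216
```

View pics/t7.png

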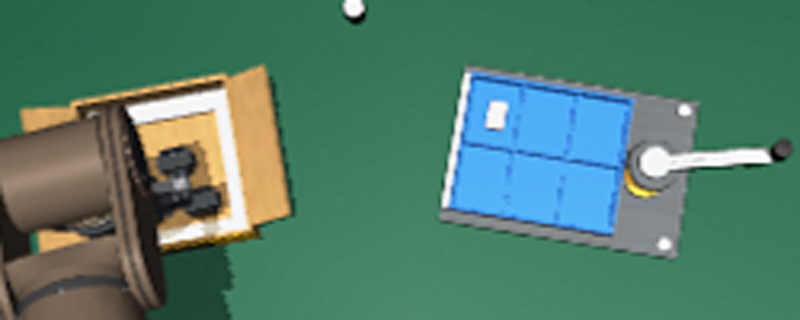

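Emit:
move_arm --commands '[0,0,0,-1,0,0,0,-1,0,0,0,-1,0,0,0,-1,0,0,0,-1,0,0,0,-1,0,0,0,-1,0,0,0,-1,0,0,0,-1,0,0,0,-1,0,0,0,-1,0,0,0,-1,0,0,0,-1,0,0,0,-1,0,0,0,-1,0,0,0,-1,0,0,0,-1,0,0,0,-1,0,0,0,-0.6,0,0,0,0]' --jaw 42 --force 40

```text
time: 13.12
eef_pos: [0.455, 0.2426, 0.2191]
tcp_rot: [-0.098, 0.701, 0.098, 0.7]
contact_force: [-0.7, -0.0, 0.5]
opening: 0.492
```

```bash
python3 d.py .4764 .2745 .12 15.8;python3 - <<'E'
from h import *
snap("wrist","w8")
print(ctrl.tip_extent)
E
```

```text
t 13.12 tot units [3.96 0.99 1.18] min rows 4.0 yaw 15.92 q6 0.01 tcp [0.455  0.2426 0.2191]
turn units (then-axes!) 0.02
0.014
```

View pics/w8.png

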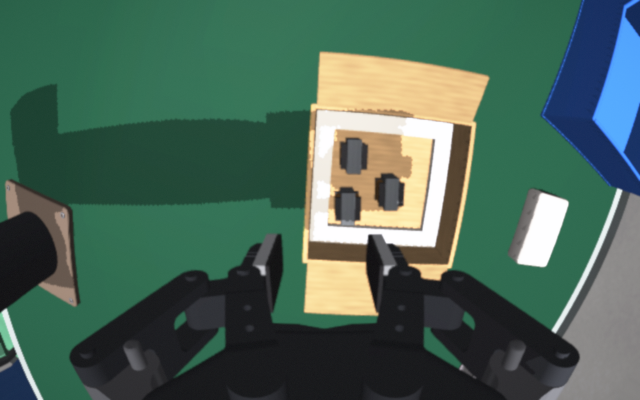

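Emit:
move_arm --commands '[0.5,0.25,0.3,0,1,0.25,0.3,0,1,0.25,0.3,0,1,0.24,0.28,0,1,0,0,0,0,0,0,0]' --jaw 42

```text
time: 13.92
eef_pos: [0.4747, 0.2737, 0.1044]
tcp_rot: [-0.098, 0.703, 0.097, 0.698]
contact_force: [-0.4, 0.1, 0.4]
opening: 0.494
```

```bash
python3 d.py .4764 .2745 .029 15.8;python3 - <<'E'
from h import *
snap("wrist","w9")
E
```

```text
t 13.93 tot units [3.01 0.01 0.09] min rows 4.0 yaw 15.91 q6 0.06 tcp [0.4747 0.2737 0.1044]
turn units (then-axes!) 0.02
```

View pics/w9.png

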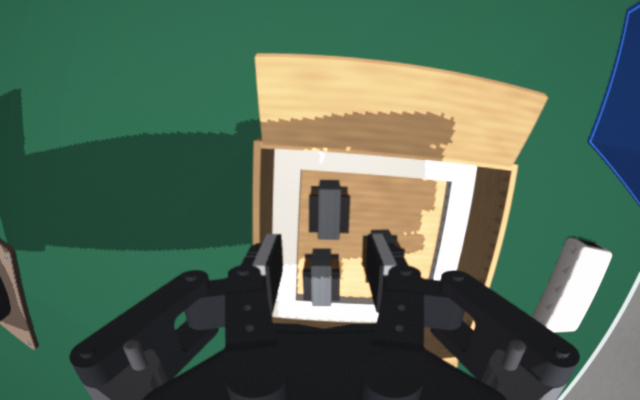

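Run:
```python
from h import *
np.set_printoptions(precision=4,suppress=True)
st=ctrl.get_state();e=st["eef_pos"]
print(proj("wrist",[e[0],e[1],.036],st),proj("wrist",[.4764,.2745,.036],st))
print(onz("wrist",329,212,.036,st),onz("wrist",321,280,.036,st))
```

```text
[324.9593 213.6028] [325.8344 213.2318]
[0.4782 0.2759 0.036 ] [0.4873 0.2234 0.036 ]
```

Emit:
move_arm --commands '[0.8,0.05,0.12,0,0.8,0,0,0,0.8,0,0,0,0.6,0,0,0,0,0,0,0]'

```text
time: 14.6
eef_pos: [0.4808, 0.2766, 0.0339]
tcp_rot: [-0.098, 0.699, 0.098, 0.701]
contact_force: [-0.0, 0.1, 2.0]
opening: 0.49
```

Emit:
move_arm --commands '[0,0,0,0,0,0,0,0,0,0,0,0,0,0,0,0]' --jaw 15 --force 45

```text
time: 15.1
eef_pos: [0.4799, 0.2763, 0.0333]
tcp_rot: [-0.098, 0.7, 0.098, 0.701]
contact_force: [1.7, 0.2, 2.9]
opening: 0.312
```

Run:
```python
from h import *
s=ctrl.get_state();print(s["eef_pos"],s["opening"]*85)
snap("wrist","w10")
```

```text
[0.47990847 0.27632111 0.03329179] 26.523051411001948
```

View pics/w10.png

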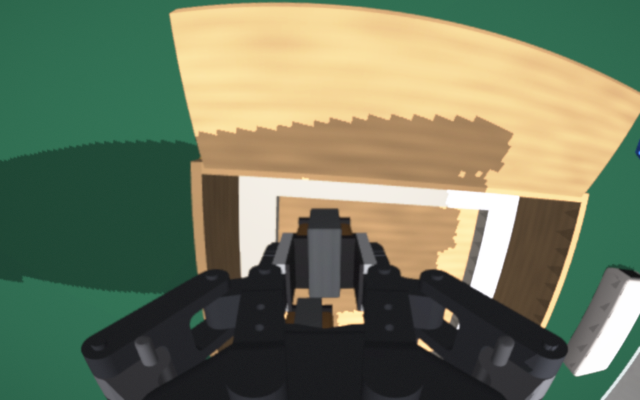

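Emit:
move_arm --commands '[-0.6,0,0,0,-0.8,0,0,0,-1,0,0,0,-1,0,0,0,-1,0,0,0,-0.2,0,0,1,0,0,0,1,0,0,0,1,0,0,0,1,0,0,0,0.8,0,0,0,0]'

```text
time: 16.52
eef_pos: [0.4783, 0.2757, 0.1473]
tcp_rot: [0.049, 0.706, -0.05, 0.705]
contact_force: [-0.2, 0.2, -1.7]
opening: 0.315
```

```bash
python3 d.py .5176 -.0627 .14 -8.1
python3 - <<'E'
from h import *
s=ctrl.get_state();print(s["opening"]*85)
E
```

```text
t 16.52 tot units [  0.3  -13.18   3.45] min rows 14.0 yaw -8.04 q6 0.48 tcp [0.4783 0.2757 0.1473]
turn units (then-axes!) 0.01
26.772705382627443
```

Emit:
move_arm --commands '[0,-0.88,0.23,0,0,-0.88,0.23,0,0,-0.88,0.23,0,0,-0.88,0.23,0,0,-0.88,0.23,0,0,-0.88,0.23,0,0,-0.88,0.23,0,0,-0.88,0.23,0,0,-0.88,0.23,0,0,-0.88,0.23,0,0,-0.88,0.23,0,0,-0.88,0.23,0,0,-0.88,0.23,0,0,-0.88,0.23,0,0,-0.86,0.23,0,0,0,0,0,0,0,0,0]'

```text
time: 18.65
eef_pos: [0.5178, -0.0618, 0.1476]
tcp_rot: [0.05, 0.706, -0.049, 0.705]
contact_force: [0.3, -0.6, -2.5]
opening: 0.315
```

```bash
python3 d.py .5176 -.0627 .04 -8.1
python3 - <<'E'
from h import *
s=ctrl.get_state();print(s["opening"]*85)
snap("wrist","w11")
E
```

```text
t 18.65 tot units [ 4.3  -0.04  0.  ] min rows 5.0 yaw -8.06 q6 -0.17 tcp [ 0.5178 -0.0618  0.1476]
turn units (then-axes!) 0.01
26.76751345247734
```

View pics/w11.png

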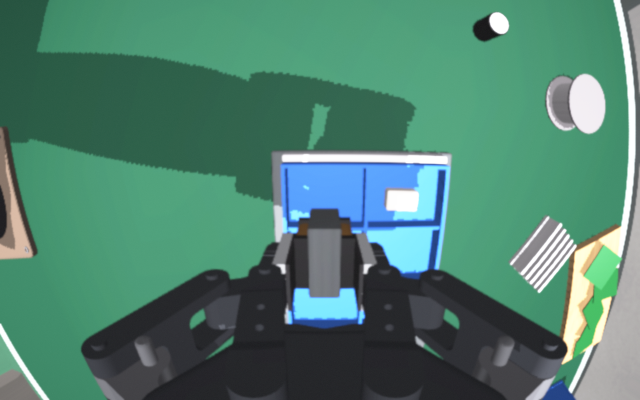

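Run:
```python
from h import *
st=ctrl.get_state()
im=cv2.imread("pics/w11_raw.png")
c=np.array([.544,-.122]);th=-.142
Rc=np.array([[np.cos(th),-np.sin(th)],[np.sin(th),np.cos(th)]])
big=cv2.resize(im[140:290,260:470],None,fx=3.8,fy=3.8,interpolation=cv2.INTER_CUBIC)
def P(x,y,z,col):
    w=c+Rc@np.array([x,y])/1000;p=proj("wrist",[*w,z/1000],st);q=((p-[260,140])*3.8).astype(int);cv2.circle(big,tuple(int(v) for v in q),4,col,-1)
for x in(-70.5,70.5):
    for y in(84,): P(x,y,31,(0,0,255))
for x in (0,): 
    for y in (81,27.5): P(x,y,28,(0,255,255))
for x in(-67.5,67.5):
    for y in(27.5,): P(x,y,28,(0,255,0))
cv2.imwrite("pics/w11z.png",big)
```

```text
(no output)
```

View pics/w11z.png

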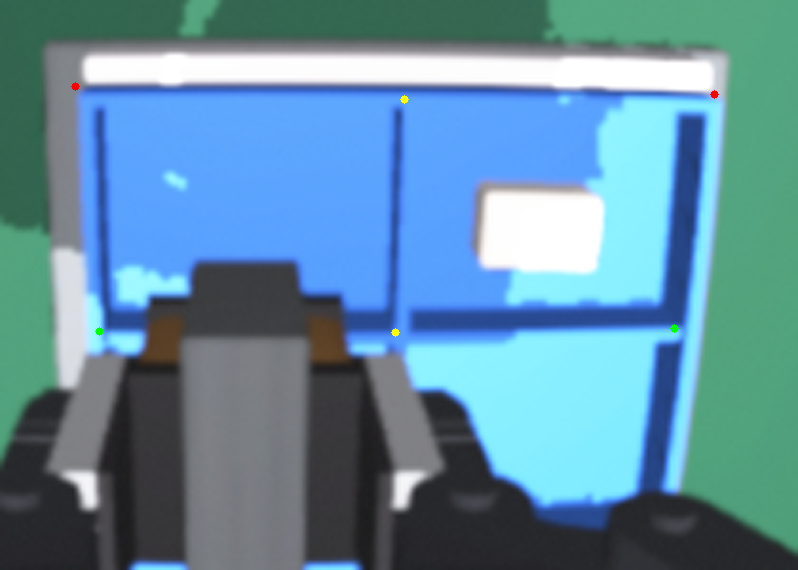

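Emit:
move_arm --commands '[1,0,0,0,1,0,0,0,0.8,0,0,0,0.6,0,0,0,0.4,0,0,0,0.3,0,0,0,0,0,0,0]'

```text
time: 19.58
eef_pos: [0.5182, -0.0622, 0.0451]
tcp_rot: [0.05, 0.706, -0.05, 0.705]
contact_force: [0.4, 0.5, -1.8]
opening: 0.315
```

```bash
python3 d.py .5176 -.0627 .04 -8.1
python3 - <<'E'
from h import *
s=ctrl.get_state();print(s["opening"]*85,s["contact_force"])
E
```

```text
t 19.57 tot units [ 0.2  -0.02 -0.02] min rows 1.0 yaw -8.08 q6 -0.17 tcp [ 0.5182 -0.0622  0.0451]
turn units (then-axes!) 0.0
26.81640005763108 [ 0.44497934  0.46888733 -1.76914692]
```

Emit:
move_arm --commands '[0.1,0,0,0,0.1,0,0,0,0.05,0,0,0,0,0,0,0]'

```text
time: 20.08
eef_pos: [0.5187, -0.0625, 0.0403]
tcp_rot: [0.05, 0.705, -0.05, 0.705]
contact_force: [-2.0, 0.5, 5.4]
opening: 0.316
```

Emit:
move_arm --commands '[0,0,0,0,0,0,0,0,0,0,0,0,-0.6,0,0,0,-1,0,0,0,-1,0,0,0,-1,0,0,0,-1,0,0,0,0,0,0,0]' --jaw 35

```text
time: 21.2
eef_pos: [0.5201, -0.0628, 0.1574]
tcp_rot: [0.049, 0.703, -0.05, 0.708]
contact_force: [-0.5, 0.2, -0.4]
opening: 0.413
```

```bash
python3 d.py .5262 .2474 .15 15.8
python3 - <<'E'
from h import *
st=snap("wrist","w12")
E
```

```text
t 21.2 tot units [ 0.27 12.32 -1.5 ] min rows 13.0 yaw -8.08 q6 -0.17 tcp [ 0.5201 -0.0628  0.1574]
turn units (then-axes!) -4.78
```

View pics/w12.png

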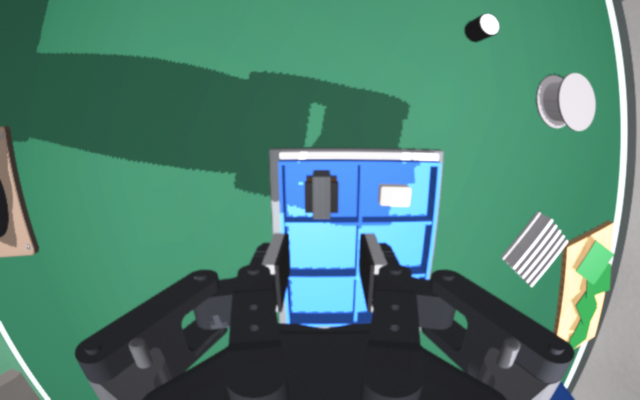

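Emit:
move_arm --commands '[0,0.95,-0.12,0,0,0.95,-0.12,0,0,0.95,-0.12,0,0,0.95,-0.12,0,0,0.95,-0.12,0,0,0.95,-0.12,0,0,0.95,-0.12,0,0,0.95,-0.12,0,0,0.95,-0.12,0,0,0.95,-0.12,0,0,0.95,-0.12,0,0,0.95,-0.12,0,0,0.95,-0.12,0,0,0,0,-1,0,0,0,-1,0,0,0,-1,0,0,0,-1,0,0,0,-1,0,0,0,0.2,0,0,0,0]' --jaw 40

```text
time: 23.75
eef_pos: [0.5226, 0.2487, 0.1532]
tcp_rot: [-0.097, 0.701, 0.097, 0.7]
contact_force: [-0.6, 0.9, 0.4]
opening: 0.467
```

```bash
python3 d.py .5262 .2474 .15 15.8
python3 - <<'E'
from h import *
st=snap("wrist","w13")
E
```

```text
t 23.75 tot units [ 0.13 -0.09  0.12] min rows 1.0 yaw 15.83 q6 -0.01 tcp [0.5226 0.2487 0.1532]
turn units (then-axes!) 0.01
```

View pics/w13.png

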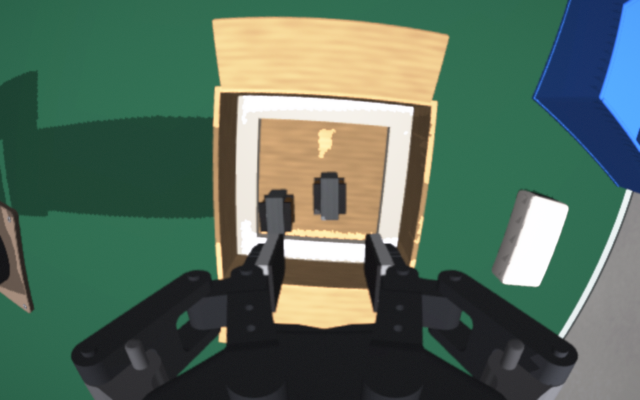

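Run:
```python
from h import *
np.set_printoptions(precision=4,suppress=True)
st=ctrl.get_state();e=st["eef_pos"]
im=cv2.imread("pics/w13_raw.png");cv2.imwrite("pics/w13z.png",cv2.resize(im[150:270,230:400],None,fx=4.5,fy=4.5,interpolation=cv2.INTER_CUBIC))
print(proj("wrist",[e[0],e[1],.036],st))
print(onz("wrist",329,196,.036,st),onz("wrist",276,211,.036,st))
```

```text
[324.6825 196.025 ]
[0.5262 0.2498 0.036 ] [0.4868 0.2249 0.036 ]
```

View pics/w13z.png

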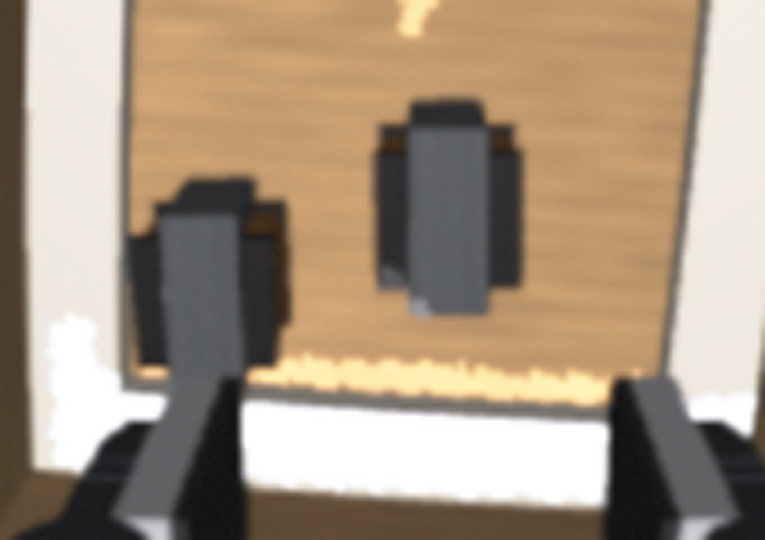

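Emit:
move_arm --commands '[0,0.07,0.15,0,1,0,0,0,1,0,0,0,1,0,0,0,0,0,0,0]' --jaw 34

```text
time: 24.42
eef_pos: [0.5246, 0.2512, 0.0768]
tcp_rot: [-0.098, 0.702, 0.098, 0.699]
contact_force: [-0.9, 0.0, -0.2]
opening: 0.397
```

```bash
python3 d.py .5264 .2516 .03 15.8
python3 - <<'E'
from h import *
st=snap("wrist","w14",(230,150,400,330),3.3)
E
```

```text
t 24.43 tot units [ 1.87 -0.    0.08] min rows 2.0 yaw 15.9 q6 -0.01 tcp [0.5246 0.2512 0.0768]
turn units (then-axes!) 0.02
```

View pics/w14.png

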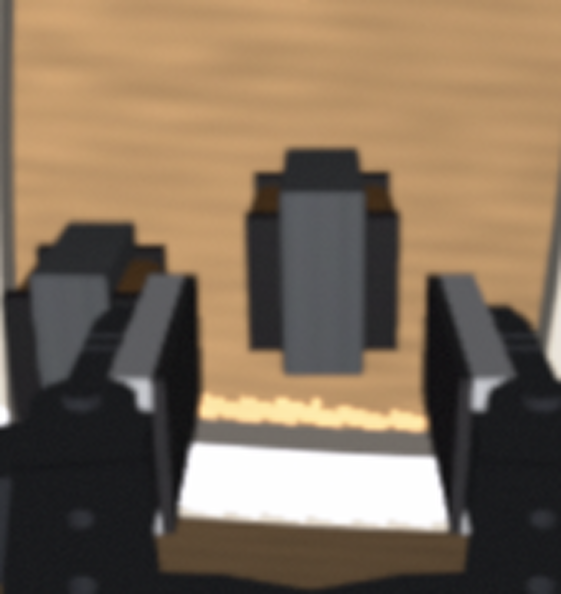

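Emit:
move_arm --commands '[0.5,0,0.06,0,0.5,0,0,0,0.5,0,0,0,0.35,0,0,0,0,0,0,0]'

```text
time: 25.1
eef_pos: [0.5269, 0.2518, 0.0316]
tcp_rot: [-0.098, 0.701, 0.098, 0.699]
contact_force: [-0.7, -0.6, -0.3]
opening: 0.4
```

Emit:
move_arm --commands '[0,0,0,0,0,0,0,0,0,0,0,0,0,0,0,0]' --jaw 15

```text
time: 25.6
eef_pos: [0.5277, 0.252, 0.0329]
tcp_rot: [-0.098, 0.7, 0.098, 0.7]
contact_force: [0.1, 0.4, -1.1]
opening: 0.316
```

Run:
```python
from h import *
st=snap("wrist","w15",(230,150,400,330),3.3);print(st["eef_pos"])
```

```text
[0.52765032 0.25198064 0.03288217]
```

View pics/w15.png

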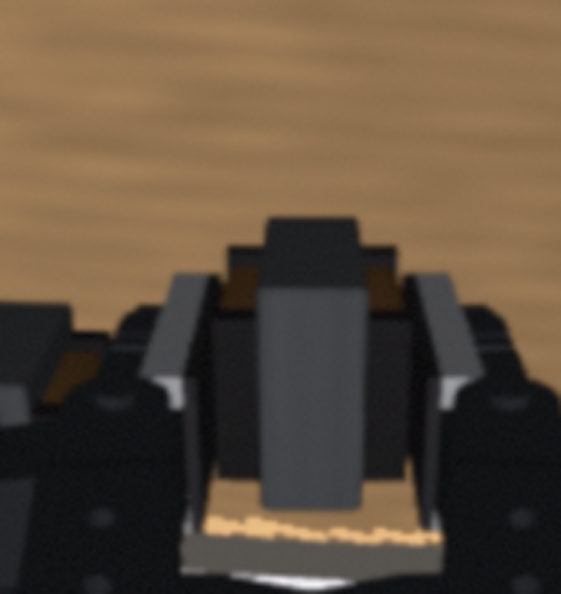

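Run:
```python
from h import *
im=cv2.imread("pics/w12_raw.png");cv2.imwrite("pics/w12z.png",cv2.resize(im[140:290,260:470],None,fx=3.8,fy=3.8,interpolation=cv2.INTER_CUBIC))
```

```text
(no output)
```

View pics/w12z.png

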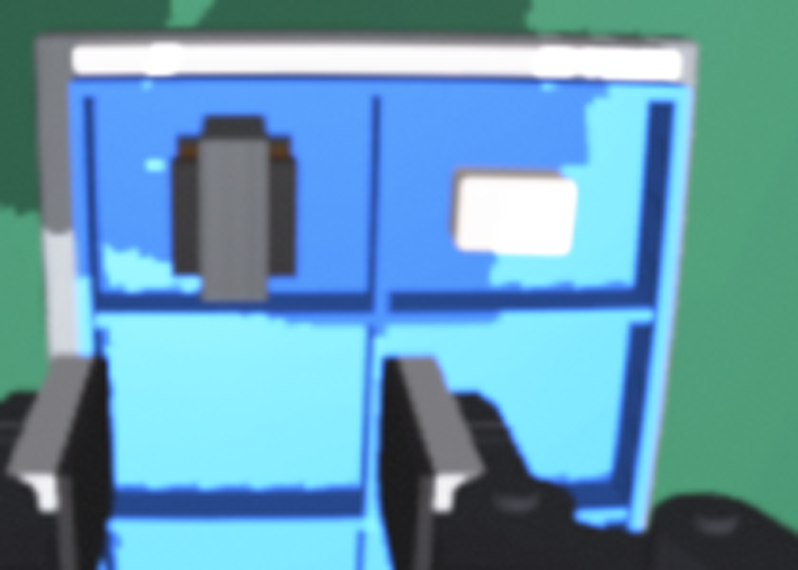

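Emit:
move_arm --commands '[-0.6,0,0,0,-0.8,0,0,0,-1,0,0,0,-1,0,0,0,-1,0,0,0,-0.2,0,0,1,0,0,0,1,0,0,0,1,0,0,0,1,0,0,0,0.8,0,0,0,0]'

```text
time: 27.02
eef_pos: [0.5281, 0.2521, 0.1496]
tcp_rot: [0.05, 0.705, -0.049, 0.706]
contact_force: [-0.3, -0.3, -1.2]
opening: 0.313
```

```bash
python3 - <<'E'
from h import *
import types
np.set_printoptions(precision=4,suppress=True)
# pose at w12 time
st={"eef_pos":np.array([.5201,-.0628,.1574]),"tcp_rot":np.array([0.0495,0.7055,-0.0495,0.7055])}
c=np.array([.544,-.122]);th=-.142
Rc=np.array([[np.cos(th),-np.sin(th)],[np.sin(th),np.cos(th)]])
Z=lambda x,y:(x/3.8+260,y/3.8+140)
for p,z in [((233,218),.043),((80,85),.031),((693,88),.031)]:
    w=onz("wrist",*Z(*p),z,st)[:2];print(w,Rc.T@(w-c)*1000)
print(ctrl.get_state()["opening"]*85)
E
python3 d.py .5782 -.1269 .15 -8.1
```

```text
[ 0.5176 -0.0629] [-34.4772  54.7641]
[ 0.4878 -0.0311] [-68.4579  82.0012]
[ 0.6267 -0.0501] [71.7156 82.8428]
26.600299883218813
t 27.02 tot units [ -0.02 -14.73   4.1 ] min rows 15.0 yaw -8.04 q6 0.41 tcp [0.5281 0.2521 0.1496]
turn units (then-axes!) 0.01
```

Emit:
move_arm --commands '[0,-0.91,0.256,0,0,-0.91,0.256,0,0,-0.91,0.256,0,0,-0.91,0.256,0,0,-0.91,0.256,0,0,-0.91,0.256,0,0,-0.91,0.256,0,0,-0.91,0.256,0,0,-0.91,0.256,0,0,-0.91,0.256,0,0,-0.91,0.256,0,0,-0.91,0.256,0,0,-0.91,0.256,0,0,-0.91,0.256,0,0,-0.91,0.256,0,0,-0.91,0.256,0,0,0,0,0,0,0,0,0]'

```text
time: 29.28
eef_pos: [0.5777, -0.1227, 0.1477]
tcp_rot: [0.05, 0.706, -0.05, 0.705]
contact_force: [0.1, -0.1, -1.3]
opening: 0.316
```

```bash
python3 d.py .5788 -.1229 .04 -8.1
python3 - <<'E'
from h import *
st=snap("wrist","w16");print(st["opening"]*85)
E
```

```text
t 29.27 tot units [ 4.31 -0.01  0.05] min rows 5.0 yaw -8.1 q6 -0.24 tcp [ 0.5777 -0.1227  0.1477]
turn units (then-axes!) 0.0
26.85160426154656
```

View pics/w16.png

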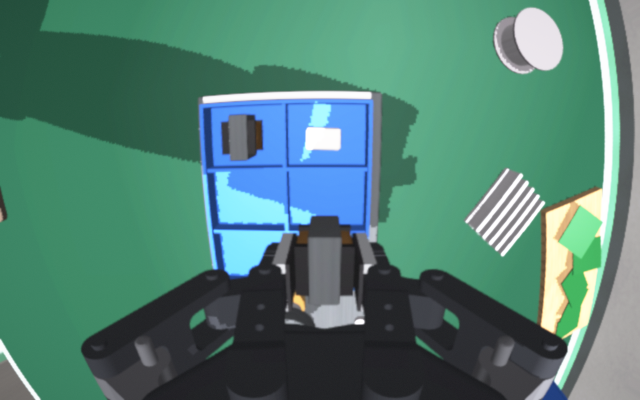

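Emit:
move_arm --commands '[1,0,0,0,1,0,0,0,0.8,0,0,0,0.6,0,0,0,0.4,0,0,0,0.2,0,0,0,0.15,0,0,0,0,0,0,0]'

```text
time: 30.32
eef_pos: [0.578, -0.1229, 0.0443]
tcp_rot: [0.05, 0.705, -0.05, 0.705]
contact_force: [-0.0, 0.7, -1.5]
opening: 0.317
```

Emit:
move_arm --commands '[0.1,0,0,0,0.08,0,0,0,0,0,0,0]'

```text
time: 30.7
eef_pos: [0.5779, -0.1228, 0.0396]
tcp_rot: [0.05, 0.705, -0.05, 0.705]
contact_force: [-0.2, 0.6, -1.3]
opening: 0.314
```

Emit:
move_arm --commands '[0.06,0,0,0,0,0,0,0]'

```text
time: 30.95
eef_pos: [0.578, -0.1228, 0.0395]
tcp_rot: [0.05, 0.706, -0.05, 0.705]
contact_force: [-2.5, 1.4, 6.1]
opening: 0.313
```

Emit:
move_arm --commands '[0,0,0,0,0,0,0,0,0,0,0,0,-0.6,0,0,0,-1,0,0,0,-1,0,0,0,-1,0,0,0,-1,0,0,0,0,0,0,0]' --jaw 35

```text
time: 32.08
eef_pos: [0.5797, -0.1235, 0.1567]
tcp_rot: [0.049, 0.703, -0.051, 0.708]
contact_force: [0.4, -1.5, 0.3]
opening: 0.411
```

```bash
python3 d.py .4863 .2197 .15 15.8
python3 - <<'E'
from h import *
st=snap("wrist","w17")
E
```

```text
t 32.08 tot units [ 0.21 13.07 -5.63] min rows 14.0 yaw -8.08 q6 -0.24 tcp [ 0.5797 -0.1235  0.1567]
turn units (then-axes!) -4.78
```

View pics/w17.png

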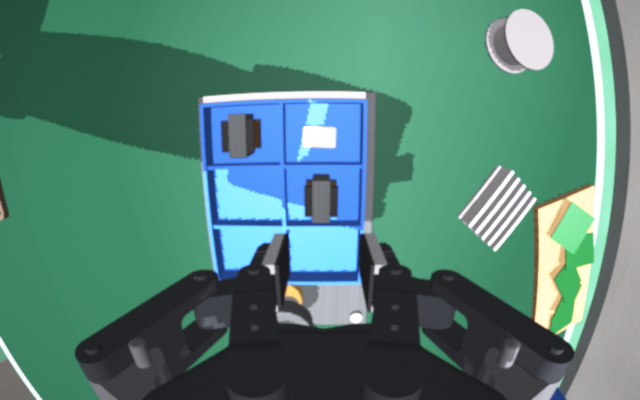

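Emit:
move_arm --commands '[0,0.934,-0.4,0,0,0.934,-0.4,0,0,0.934,-0.4,0,0,0.934,-0.4,0,0,0.934,-0.4,0,0,0.934,-0.4,0,0,0.934,-0.4,0,0,0.934,-0.4,0,0,0.934,-0.4,0,0,0.934,-0.4,0,0,0.934,-0.4,0,0,0.934,-0.4,0,0,0.934,-0.4,0,0,0.934,-0.4,-1,0,0,0,-1,0,0,0,-1,0,0,0,-1,0,0,0,-0.8,0,0,0,0]' --jaw 42

```text
time: 34.5
eef_pos: [0.4836, 0.2215, 0.1521]
tcp_rot: [-0.098, 0.701, 0.098, 0.7]
contact_force: [-0.3, 0.5, 0.3]
opening: 0.495
```

```bash
python3 d.py .4863 .2197 .15 15.8
python3 - <<'E'
from h import *
st=snap("wrist","w18",(220,120,420,270),4)
E
```

```text
t 34.5 tot units [ 0.09 -0.1   0.09] min rows 1.0 yaw 15.95 q6 -0.04 tcp [0.4836 0.2215 0.1521]
turn units (then-axes!) 0.03
```

View pics/w18.png

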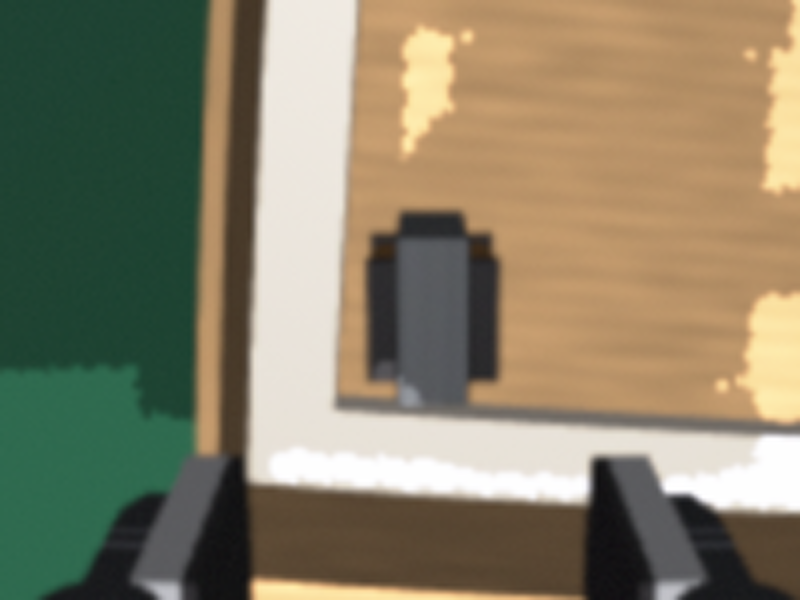

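Run:
```python
from h import *
np.set_printoptions(precision=4,suppress=True)
st=ctrl.get_state();w=onz("wrist",433/4+220,321/4+120,.036,st);print(w)
st2,Rt=tool();print(Rt.T@(np.array([w[0],w[1],.029])-st["eef_pos"])/.025)
```

```text
[0.4875 0.2189 0.036 ]
[ 4.9321 -0.1329  0.1233]
```

Emit:
move_arm --commands '[1,-0.13,0.1,0,1,0,0,0,1,0,0,0,0.7,0,0,0,0.6,0,0,0,0.5,0,0,0,0,0,0,0]' --jaw 40

```text
time: 35.42
eef_pos: [0.4905, 0.2187, 0.0349]
tcp_rot: [-0.098, 0.699, 0.098, 0.701]
contact_force: [0.6, 0.3, 6.8]
opening: 0.474
```

Emit:
move_arm --commands '[0,0,0,0,0,0,0,0,0,0,0,0,0,0,0,0]' --jaw 15

```text
time: 35.92
eef_pos: [0.4899, 0.2185, 0.0343]
tcp_rot: [-0.098, 0.699, 0.098, 0.701]
contact_force: [0.2, -0.4, 5.0]
opening: 0.32
```

Run:
```python
from h import *
st=snap("wrist","w19",(230,150,400,330),3.3);print(st["eef_pos"],st["opening"]*85)
```

```text
[0.48992063 0.2184673  0.03429533] 27.204905785334834
```

View pics/w19.png

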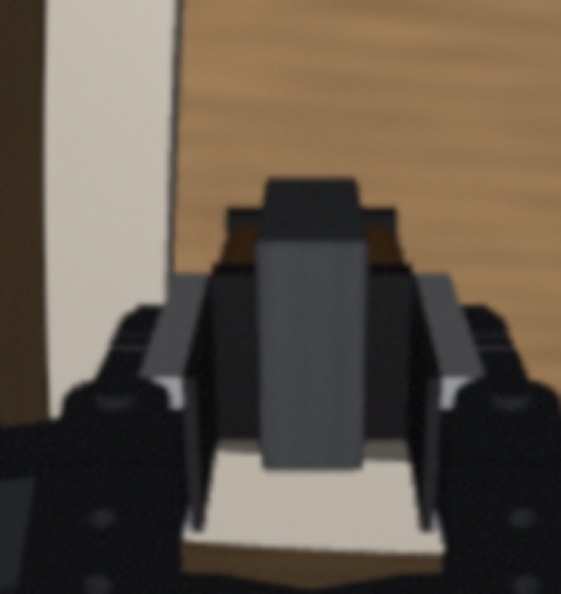

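Run:
```python
from h import *
im=cv2.imread("pics/w17_raw.png");cv2.imwrite("pics/w17z.png",cv2.resize(im[80:290,190:390],None,fx=2.8,fy=2.8,interpolation=cv2.INTER_CUBIC))
im=cv2.imread("pics/w10_raw.png");cv2.imwrite("pics/w10z.png",cv2.resize(im[150:330,230:400],None,fx=3.3,fy=3.3,interpolation=cv2.INTER_CUBIC))
```

```text
(no output)
```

View pics/w17z.png

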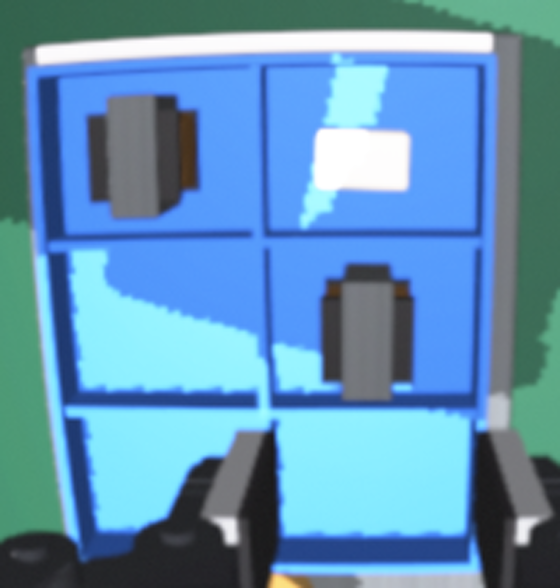

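View pics/w10z.png

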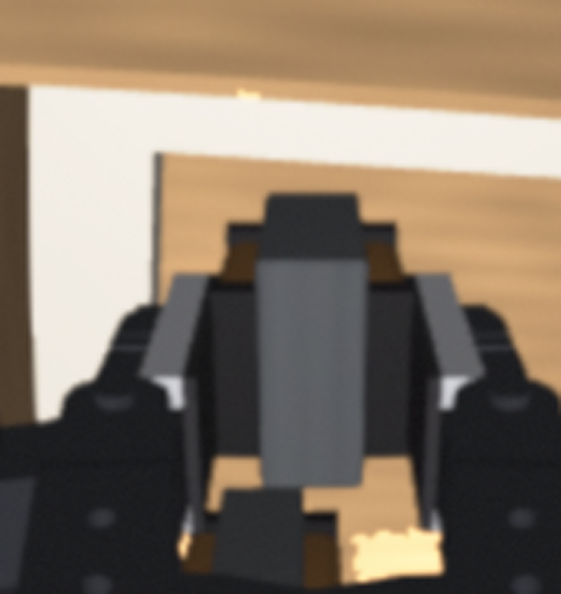

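Emit:
move_arm --commands '[-0.6,0,0,0,-0.8,0,0,0,-1,0,0,0,-1,0,0,0,-1,0,0,0,-0.2,0,0,1,0,0,0,1,0,0,0,1,0,0,0,1,0,0,0,0.8,0,0,0,0]'

```text
time: 37.35
eef_pos: [0.488, 0.218, 0.148]
tcp_rot: [0.049, 0.706, -0.05, 0.705]
contact_force: [-0.6, 1.0, -0.9]
opening: 0.317
```

```bash
python3 d.py .5094 -.1199 .148 -8.1
python3 - <<'E'
from h import *
np.set_printoptions(precision=4,suppress=True)
st={"eef_pos":np.array([.5797,-.1235,.1567]),"tcp_rot":np.array([0.0495,0.7055,-0.0495,0.7055])}
c=np.array([.544,-.122]);th=-.142
Rc=np.array([[np.cos(th),-np.sin(th)],[np.sin(th),np.cos(th)]])
Z=lambda x,y:(x/2.8+190,y/2.8+80)
for p,z in [((368,340),.043),((131,157),.043)]:
    w=onz("wrist",*Z(*p),z,st)[:2];print(w,Rc.T@(w-c)*1000)
print(ctrl.get_state()["opening"]*85)
E
```

```text
t 37.35 tot units [  0.   -13.26   2.74] min rows 14.0 yaw -8.04 q6 0.37 tcp [0.488 0.218 0.148]
turn units (then-axes!) 0.01
[ 0.5768 -0.1268] [33.2034 -0.1438]
[ 0.5171 -0.0633] [-34.9686  54.2772]
26.963513167893232
```

Emit:
move_arm --commands '[0,-0.947,0.196,0,0,-0.947,0.196,0,0,-0.947,0.196,0,0,-0.947,0.196,0,0,-0.947,0.196,0,0,-0.947,0.196,0,0,-0.947,0.196,0,0,-0.947,0.196,0,0,-0.947,0.196,0,0,-0.947,0.196,0,0,-0.947,0.196,0,0,-0.947,0.196,0,0,-0.947,0.196,0,0,-0.947,0.196,0,0,0,0,0,0,0,0,0]'

```text
time: 39.35
eef_pos: [0.5095, -0.1191, 0.1479]
tcp_rot: [0.05, 0.706, -0.049, 0.705]
contact_force: [1.2, -1.3, -0.9]
opening: 0.316
```

```bash
python3 d.py .5094 -.1199 .041 -8.1
python3 - <<'E'
from h import *
st=snap("wrist","w20");print(st["opening"]*85)
E
```

```text
t 39.35 tot units [ 4.28 -0.03  0.  ] min rows 5.0 yaw -8.06 q6 -0.28 tcp [ 0.5095 -0.1191  0.1479]
turn units (then-axes!) 0.01
26.873390894980076
```

View pics/w20.png

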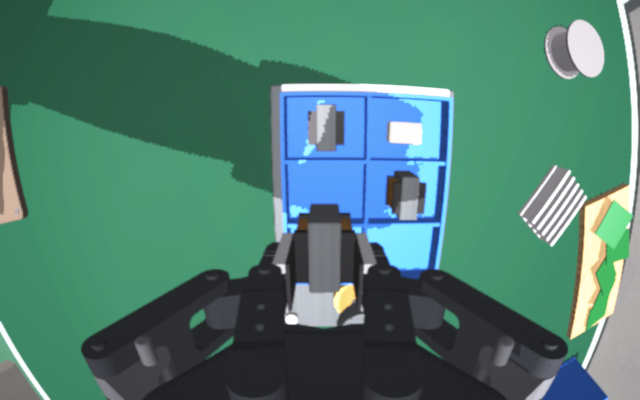

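Emit:
move_arm --commands '[1,0,0,0,1,0,0,0,0.8,0,0,0,0.6,0,0,0,0.4,0,0,0,0.25,0,0,0,0.1,0,0,0,0,0,0,0]'

```text
time: 40.4
eef_pos: [0.5101, -0.1198, 0.0446]
tcp_rot: [0.05, 0.705, -0.05, 0.706]
contact_force: [-0.3, -0.5, -0.8]
opening: 0.316
```

Emit:
move_arm --commands '[0.1,0,0,0,0.05,0,0,0,0,0,0,0]'

```text
time: 40.78
eef_pos: [0.5101, -0.1198, 0.0413]
tcp_rot: [0.05, 0.705, -0.05, 0.705]
contact_force: [-1.5, -0.5, 4.6]
opening: 0.315
```

Emit:
move_arm --commands '[0,0,0,0,0,0,0,0,0,0,0,0,-0.6,0,0,0,-1,0,0,0,-1,0,0,0,-1,0,0,0,-1,0,0,0,-1,0,0,0,-1,0,0,0,0,0,0,0]' --jaw 35

```text
time: 42.15
eef_pos: [0.5113, -0.1203, 0.209]
tcp_rot: [0.049, 0.703, -0.051, 0.708]
contact_force: [0.1, 0.4, 0.1]
opening: 0.41
```

```bash
python3 d.py .5392 -.3527 .2
python3 - <<'E'
from h import *
st=snap("wrist","w21")
snap("top","t21",(150,160,410,260),3)
E
```

```text
t 42.15 tot units [ 0.39 -9.05  2.41] min rows 10.0 yaw -8.08 q6 -0.28 tcp [ 0.5113 -0.1203  0.209 ]
```

View pics/w21.png

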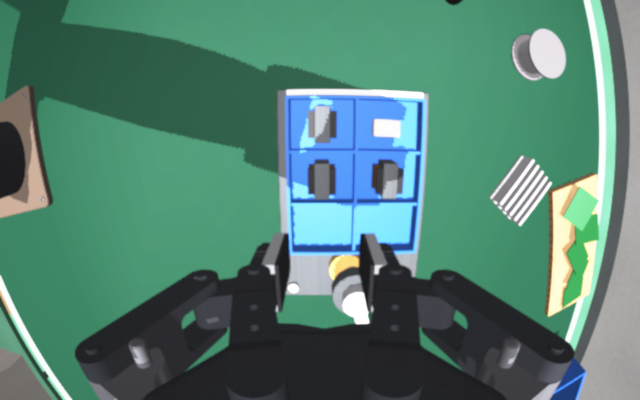

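View pics/t21.png

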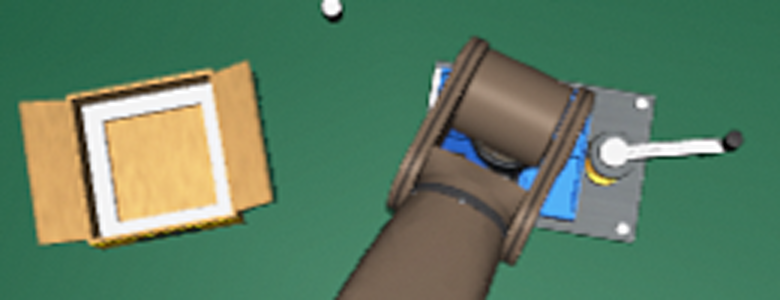

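Emit:
move_arm --commands '[0,0,0,-1,0,0,0,-1,0,0,0,-0.75,0,-0.9,0.02,0,0,-0.9,0.02,0,0,-0.9,0.02,0,0,-0.9,0.02,0,0,-0.9,0.02,0,0,-0.9,0.02,0,0,-0.9,0.02,0,0,-0.9,0.02,0,0,-0.8,0.02,0,0,0,0,0,0,0,0,0]' --jaw 45

```text
time: 44.0
eef_pos: [0.534, -0.3179, 0.2053]
tcp_rot: [-0.035, 0.706, 0.035, 0.706]
contact_force: [0.8, -0.8, 0.3]
opening: 0.529
```

```bash
python3 d.py .5402 -.3523 .11 5.7
python3 - <<'E'
from h import *
st=snap("wrist","w22")
snap("top","t22",(270,160,430,260),5)
E
```

```text
t 44.0 tot units [ 3.81 -1.4   0.11] min rows 4.0 yaw 5.67 q6 -0.8 tcp [ 0.534  -0.3179  0.2053]
turn units (then-axes!) -0.01
```

View pics/w22.png

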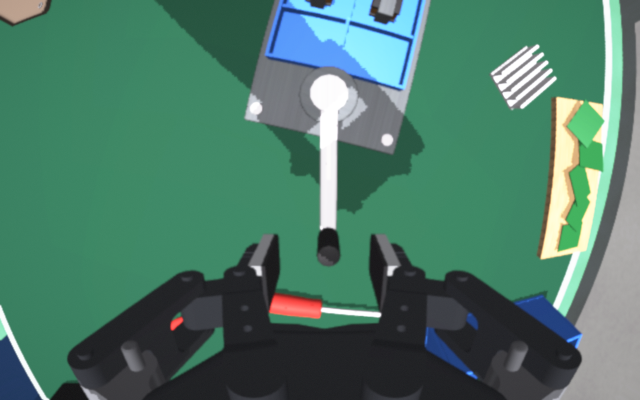

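View pics/t22.png

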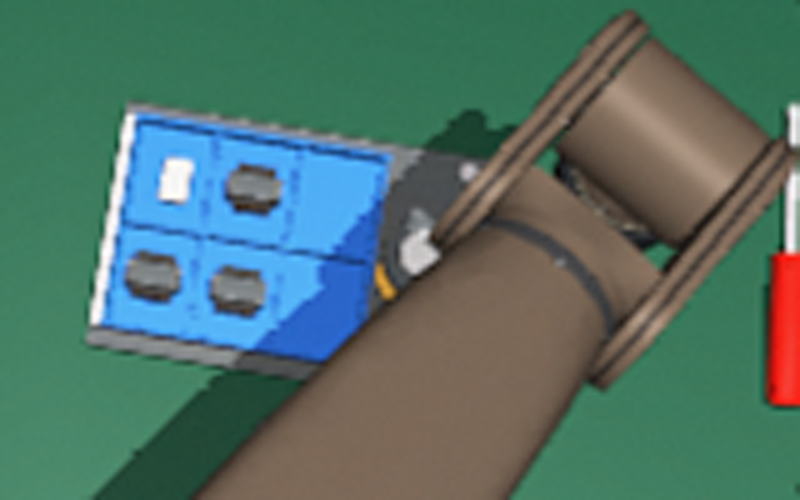

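```bash
python3 - <<'E'
from h import *
np.set_printoptions(precision=4,suppress=True)
st=ctrl.get_state();print(onz("wrist",328,257,.126,st),onz("wrist",328,94,.1,st),st["eef_pos"])
E
python3 d.py .5402 -.3523 .11 5.7
```

```text
[ 0.5404 -0.3543  0.126 ] [ 0.5285 -0.2354  0.1   ] [ 0.5341 -0.3175  0.2055]
t 44.1 tot units [ 3.82 -1.41  0.11] min rows 4.0 yaw 5.71 q6 -0.8 tcp [ 0.5341 -0.3175  0.2055]
turn units (then-axes!) 0.0
```

Emit:
move_arm --commands '[0,-0.72,0.06,0,0,-0.72,0.05,0,0,0,0,0,0.8,0,0,0,0,0,0,0]'

```text
time: 44.72
eef_pos: [0.5389, -0.3523, 0.1819]
tcp_rot: [-0.033, 0.708, 0.037, 0.705]
contact_force: [-0.3, 0.1, -0.8]
opening: 0.527
```

```bash
python3 d.py .5403 -.353 .11 5.7
python3 - <<'E'
from h import *
st=snap("wrist","w23",(200,150,450,330),3)
E
```

```text
t 44.73 tot units [ 2.88 -0.05  0.07] min rows 3.0 yaw 5.68 q6 -0.84 tcp [ 0.5389 -0.3523  0.1819]
turn units (then-axes!) -0.0
```

View pics/w23.png

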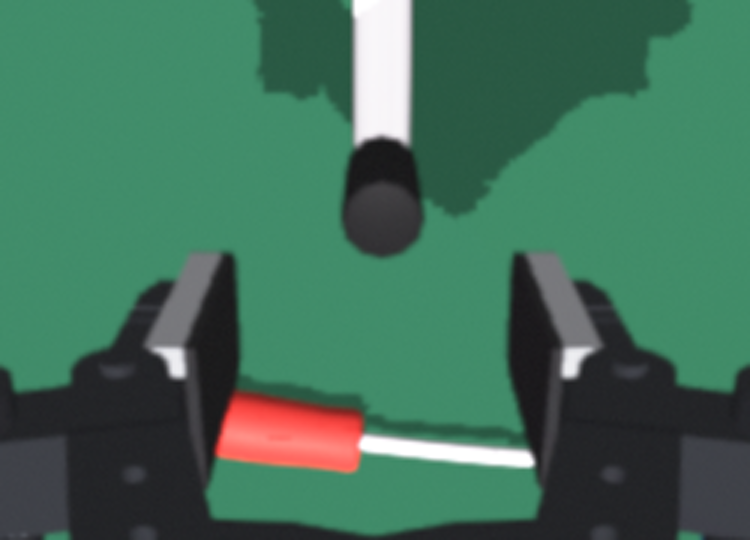

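Centred on the grip, so I'll descend and narrow the jaws into a loose cage around it.

Emit:
move_arm --commands '[0.9,-0.03,0.03,0,0.9,0,0,0,0.6,0,0,0,0.45,0,0,0,0,0,0,0]'

```text
time: 45.4
eef_pos: [0.5408, -0.3541, 0.1134]
tcp_rot: [-0.035, 0.707, 0.035, 0.706]
contact_force: [-0.2, 0.1, -0.2]
opening: 0.527
```

Emit:
move_arm --commands '[0,0,0,0,0,0,0,0,0,0,0,0]' --jaw 31

```text
time: 45.78
eef_pos: [0.5414, -0.3547, 0.115]
tcp_rot: [-0.035, 0.706, 0.035, 0.707]
contact_force: [-0.0, -0.5, -0.5]
opening: 0.365
```

```bash
python3 d.py .5403 -.353 .11 5.7
python3 - <<'E'
from h import *
st=snap("wrist","w24",(200,150,450,330),3)
E
```

```text
t 45.77 tot units [ 0.2   0.07 -0.04] min rows 1.0 yaw 5.67 q6 -0.84 tcp [ 0.5414 -0.3547  0.115 ]
turn units (then-axes!) -0.01
```

View pics/w24.png

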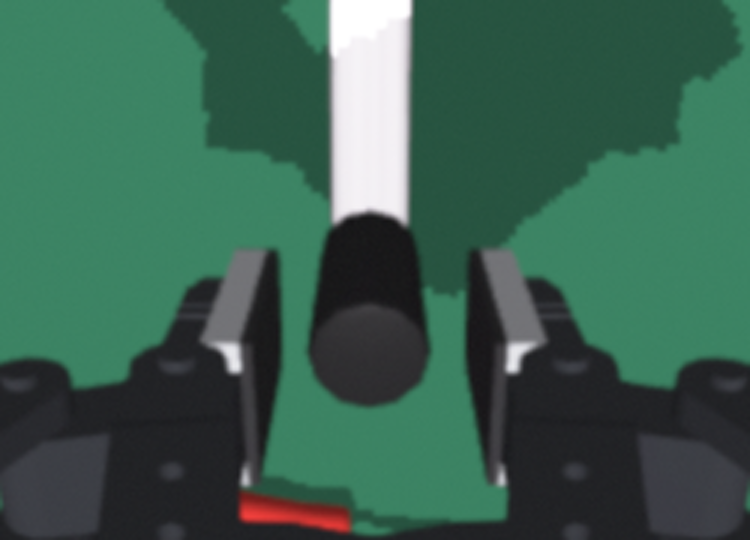

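Emit:
move_arm --commands '[0.12,0.03,-0.25,0,0,0.012,-0.335,0.8,0,0.012,-0.335,0.8,0,0.012,-0.335,0.8,0,0.012,-0.335,0.8,0,0.012,-0.335,0.8]'

```text
time: 46.58
eef_pos: [0.494, -0.3506, 0.1113]
tcp_rot: [0.089, 0.7, -0.089, 0.703]
contact_force: [4.3, 0.4, -1.2]
opening: 0.364
```

```bash
cat > lv.py <<'E'
from h import *
st=ctrl.get_state();e=st["eef_pos"];r=e[:2]-[.528,-.2335]
_,Rt=tool();yaw=np.degrees(np.arctan2(Rt[1,2],Rt[0,2]));phi=np.degrees(np.arctan2(r[1],r[0]))
print("r",np.linalg.norm(r).round(4),"phi",phi.round(1),"yaw",yaw.round(1),"want",(phi+90).round(1),"z",e[2].round(4),"tool F",(Rt.T@st["contact_force"]).round(1),"op",(st["opening"]*85).round(1),"t",st["time"])
E
python3 lv.py
python3 - <<'E'
from h import *
st=snap("wrist","w25",(140,50,460,330),2.1)
E
```

```text
Traceback (most recent call last):
  File "lv.py", line 4, in <module>
    print("r",np.linalg.norm(r).round(4),"phi",phi.round(1),"yaw",yaw.round(1),"want",(phi+90).round(1),"z",e[2].round(4),"tool F",(Rt.T@st["contact_force"]).round(1),"op",(st["opening"]*85).round(1),"t",st["time"])
                                                                                                                                                                            ^^^^^^^^^^^^^^^^^^^^^^^^
AttributeError: 'float' object has no attribute 'round'
```

View pics/w25.png

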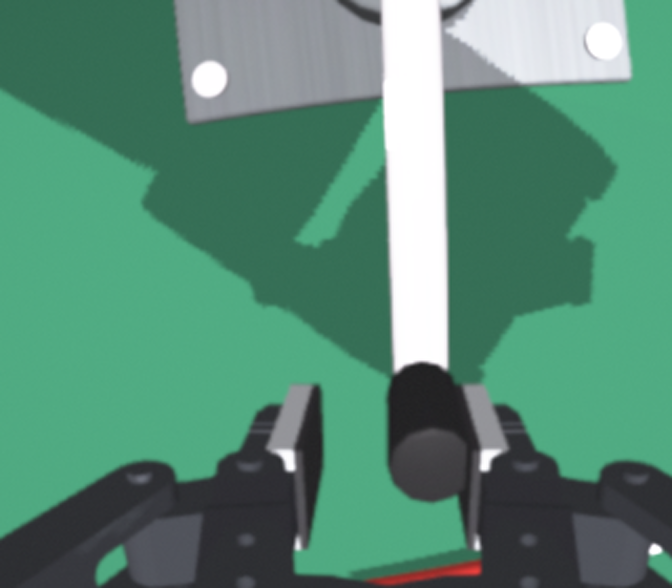

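```bash
sed -i 's/(st\["opening"\]\*85).round(1)/round(float(st["opening"])*85,1)/' lv.py; python3 lv.py
```

```text
r 0.1221 phi -106.6 yaw -14.6 want -16.6 z 0.1111 tool F [-0.3  1.6  2.8] op 30.8 t 46.625
```

Emit:
move_arm --commands '[0,0.012,-0.335,0.8,0,0.012,-0.335,0.8,0,0.012,-0.335,0.8,0,0.012,-0.335,0.8]'

```text
time: 47.12
eef_pos: [0.4633, -0.3386, 0.1117]
tcp_rot: [0.185, 0.681, -0.186, 0.684]
contact_force: [4.5, -0.5, 0.2]
opening: 0.364
```

```bash
python3 lv.py
```

```text
r 0.1234 phi -121.6 yaw -30.4 want -31.6 z 0.1117 tool F [-0.2  1.9  4.1] op 30.9 t 47.125
```

Emit:
move_arm --commands '[0,0.03,-0.2,0.5,0,0.02,-0.2,0.5,0,0.01,-0.2,0.5]'

```text
time: 47.5
eef_pos: [0.4515, -0.3298, 0.1119]
tcp_rot: [0.229, 0.667, -0.23, 0.67]
contact_force: [3.9, -0.9, -0.2]
opening: 0.363
```

```bash
python3 lv.py
```

```text
r 0.123 phi -128.5 yaw -37.9 want -38.5 z 0.1119 tool F [0.2 1.7 3.7] op 30.9 t 47.5
```

Emit:
move_arm --commands '[0,0.03,-0.2,0.5,0,0.02,-0.2,0.5,0,0.01,-0.2,0.5]'

```text
time: 47.88
eef_pos: [0.441, -0.3195, 0.1122]
tcp_rot: [0.272, 0.651, -0.274, 0.654]
contact_force: [3.4, -2.1, -0.7]
opening: 0.365
```

```bash
python3 lv.py
```

```text
r 0.1223 phi -135.3 yaw -45.4 want -45.3 z 0.1122 tool F [0.8 1.  3.9] op 31.0 t 47.875
```

Emit:
move_arm --commands '[0,0.01,-0.17,0.4,0,0.01,-0.17,0.4]'

```text
time: 48.12
eef_pos: [0.4349, -0.3128, 0.1121]
tcp_rot: [0.295, 0.641, -0.296, 0.643]
contact_force: [2.2, -3.7, 1.8]
opening: 0.366
```

```bash
python3 lv.py
```

```text
r 0.1223 phi -139.6 yaw -49.4 want -49.6 z 0.1121 tool F [-1.8 -0.8  4.3] op 31.2 t 48.125
```

Emit:
move_arm --commands '[0,0.01,-0.17,0.4,0,0.01,-0.17,0.4]'

```text
time: 48.38
eef_pos: [0.4295, -0.3053, 0.1118]
tcp_rot: [0.318, 0.631, -0.318, 0.632]
contact_force: [1.2, -4.5, 2.1]
opening: 0.362
```

```bash
python3 lv.py
```

```text
r 0.1219 phi -143.9 yaw -53.5 want -53.9 z 0.1118 tool F [-2.1 -1.7  4.3] op 30.7 t 48.375
```

Emit:
move_arm --commands '[0,0.01,-0.17,0.4]'

```text
time: 48.5
eef_pos: [0.4273, -0.3018, 0.1117]
tcp_rot: [0.329, 0.625, -0.329, 0.627]
contact_force: [2.9, -6.7, 1.1]
opening: 0.359
```

```bash
python3 lv.py
```

```text
r 0.1216 phi -145.9 yaw -55.5 want -55.9 z 0.1117 tool F [-1.1 -1.4  7.2] op 30.5 t 48.5
```

Emit:
move_arm --commands '[0,0.01,-0.17,0.4]'

```text
time: 48.62
eef_pos: [0.4258, -0.2987, 0.1121]
tcp_rot: [0.339, 0.619, -0.34, 0.622]
contact_force: [3.1, -7.1, 2.0]
opening: 0.359
```

```bash
python3 lv.py
```

```text
r 0.1212 phi -147.5 yaw -57.5 want -57.5 z 0.1121 tool F [-1.9 -1.2  7.7] op 30.6 t 48.625
```

Emit:
move_arm --commands '[0,0.01,-0.17,0.4]'

```text
time: 48.75
eef_pos: [0.4238, -0.2952, 0.1122]
tcp_rot: [0.35, 0.612, -0.351, 0.616]
contact_force: [3.7, -7.1, 1.1]
opening: 0.364
```

```bash
python3 lv.py
```

```text
r 0.1211 phi -149.4 yaw -59.5 want -59.4 z 0.1122 tool F [-1.  -0.5  8. ] op 30.9 t 48.75
```

Emit:
move_arm --commands '[0,0,-0.17,0.4,0,0,-0.17,0.4]'

```text
time: 49.0
eef_pos: [0.4197, -0.2878, 0.1121]
tcp_rot: [0.371, 0.6, -0.372, 0.603]
contact_force: [3.7, -7.2, 0.9]
opening: 0.364
```

```bash
python3 lv.py
```

```text
r 0.1211 phi -153.3 yaw -63.5 want -63.3 z 0.1121 tool F [-0.9  0.1  8.1] op 31.0 t 49.0
```

Emit:
move_arm --commands '[0,0,-0.17,0.4]'

```text
time: 49.12
eef_pos: [0.4176, -0.2838, 0.112]
tcp_rot: [0.382, 0.593, -0.383, 0.596]
contact_force: [1.6, -6.0, 0.6]
opening: 0.364
```

```bash
python3 lv.py
```

```text
r 0.1213 phi -155.5 yaw -65.5 want -65.5 z 0.112 tool F [-0.5 -1.   6.1] op 31.0 t 49.125
```

Emit:
move_arm --commands '[0,0,-0.17,0.4]'

```text
time: 49.25
eef_pos: [0.4154, -0.2794, 0.1117]
tcp_rot: [0.392, 0.587, -0.393, 0.589]
contact_force: [2.0, -4.8, 0.2]
opening: 0.365
```

```bash
python3 lv.py
```

```text
r 0.1216 phi -157.8 yaw -67.4 want -67.8 z 0.1117 tool F [-0.2 -0.   5.2] op 31.0 t 49.25
```

Resistance is fading, so I'll go on in small steps until the click.

Emit:
move_arm --commands '[0,0,-0.12,0.3]'

```text
time: 49.38
eef_pos: [0.4134, -0.2755, 0.1111]
tcp_rot: [0.4, 0.584, -0.4, 0.582]
contact_force: [0.5, -1.5, 0.6]
opening: 0.359
```

```bash
python3 lv.py
```

```text
r 0.1221 phi -159.9 yaw -68.9 want -69.9 z 0.1111 tool F [-0.6 -0.1  1.6] op 30.6 t 49.375
```

Emit:
move_arm --commands '[0,0,-0.12,0.3]'

```text
time: 49.5
eef_pos: [0.4118, -0.2715, 0.1103]
tcp_rot: [0.409, 0.579, -0.407, 0.576]
contact_force: [-0.1, 1.1, -0.1]
opening: 0.361
```

```bash
python3 lv.py
```

```text
r 0.1222 phi -161.9 yaw -70.4 want -71.9 z 0.1103 tool F [ 0.2  0.3 -1.1] op 30.7 t 49.5
```

Emit:
move_arm --commands '[0,0,-0.06,0.1]'

```text
time: 49.62
eef_pos: [0.4114, -0.2702, 0.1101]
tcp_rot: [0.41, 0.578, -0.409, 0.575]
contact_force: [-0.5, -0.6, 0.2]
opening: 0.362
```

```bash
python3 lv.py;python3 - <<'E'
from h import *
st=snap("wrist","w26",(140,50,460,330),2.1)
E
```

```text
r 0.1223 phi -162.5 yaw -70.9 want -72.5 z 0.1101 tool F [-0.2 -0.7  0.5] op 30.8 t 49.625
```

View pics/w26.png

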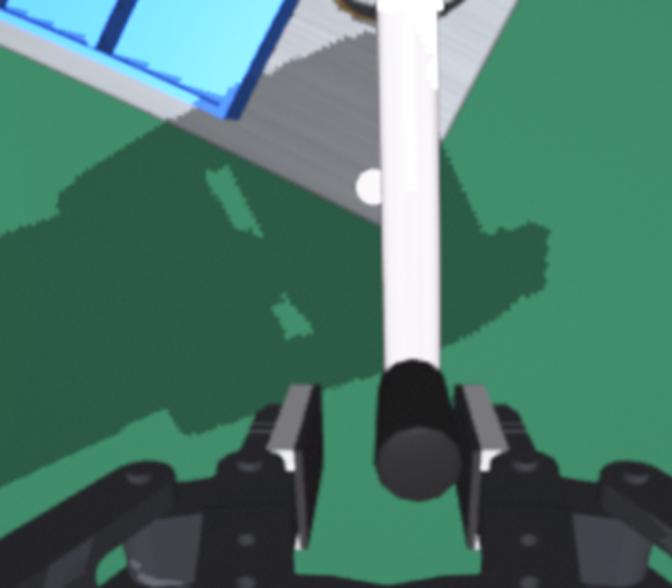

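Emit:
move_arm --commands '[0,0,0.1,0,0,0,0.1,0,0,0,0,0]'

```text
time: 50.05
eef_pos: [0.414, -0.2769, 0.1113]
tcp_rot: [0.41, 0.576, -0.41, 0.576]
contact_force: [-0.7, 0.0, -0.6]
opening: 0.364
```

```bash
python3 lv.py;python3 - <<'E'
from h import *
st=snap("wrist","w27",(140,50,460,330),2.1)
E
```

```text
r 0.1219 phi -159.2 yaw -70.8 want -69.2 z 0.1113 tool F [ 0.6 -0.6 -0.2] op 31.0 t 50.05
```

View pics/w27.png

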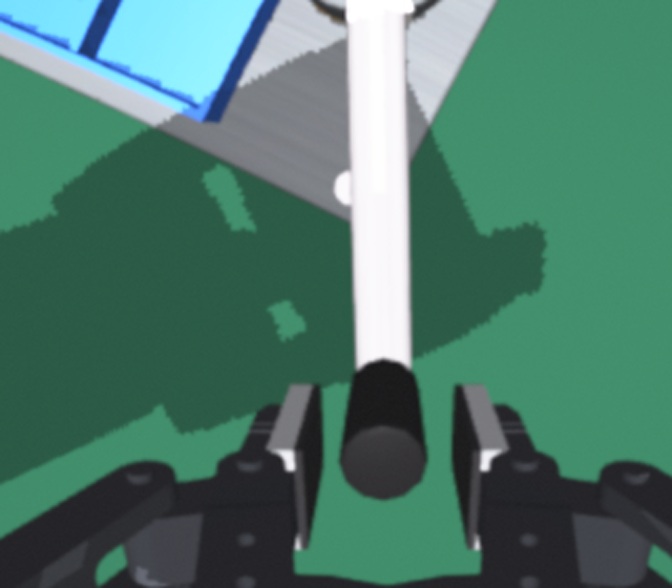

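Emit:
move_arm --commands '[-0.5,0,0,0,-0.8,0,0,0,-1,0,0,0,-1,0,0,0,-1,0,0,0,-1,0,0,0,0,-1,1,0,0,-1,1,0,0,-1,1,0,0,-1,1,0,0,0,1,0,0,0,1,0,0,0,0,0,0,0,0,0]'

```text
time: 51.85
eef_pos: [0.3686, -0.4506, 0.2441]
tcp_rot: [0.41, 0.576, -0.41, 0.576]
contact_force: [-0.5, -0.1, -0.6]
opening: 0.363
```

Run:
```python
from h import *
snap("wrist","w28");snap("top","t28",(150,160,430,290),2.8);snap("scene","s28",(255,150,455,300),4)
print(ctrl.get_state()["eef_pos"])
```

```text
[ 0.36871406 -0.45035368  0.24405787]
```

View pics/w28.png

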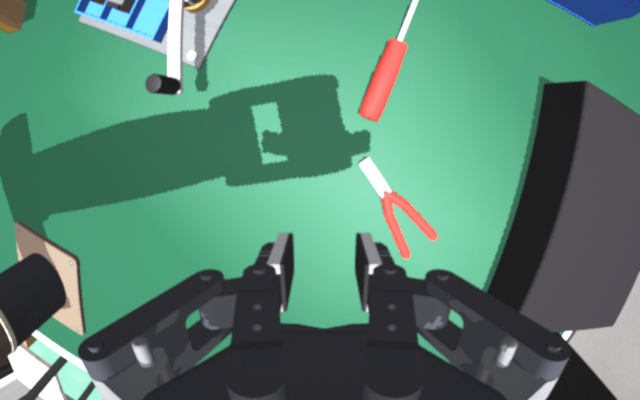

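View pics/t28.png

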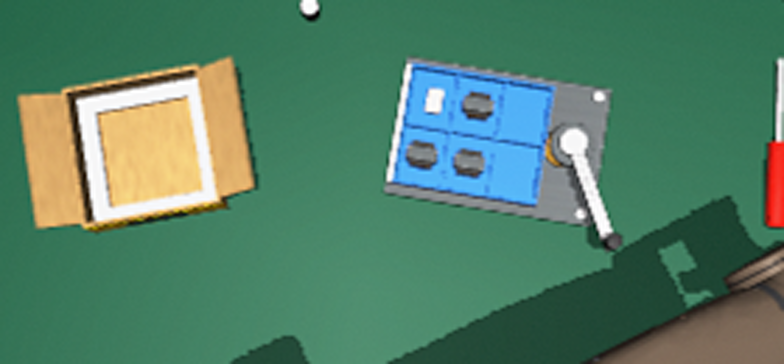

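View pics/s28.png

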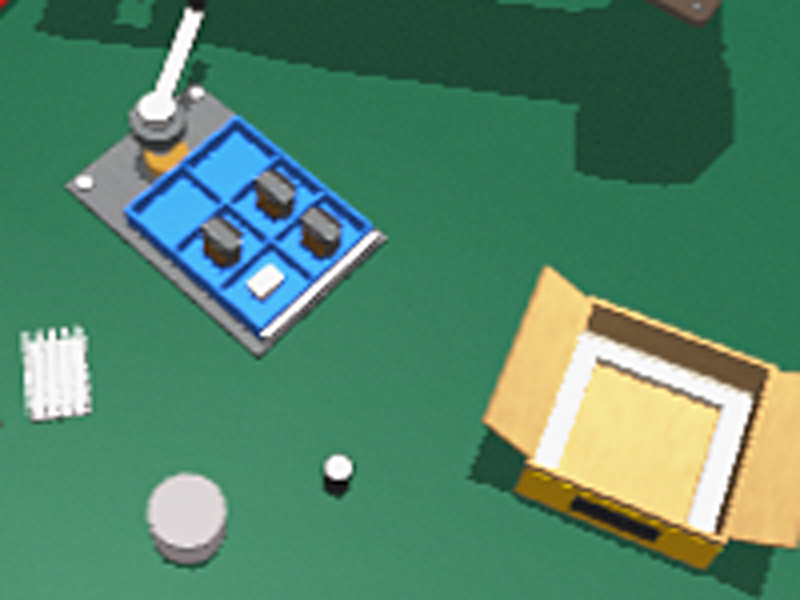

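Run:
```python
from h import *
a=np.array([.528,-.2335])
for n,u,v in (("top",612/2.8+150,241/2.8+160),):
    w=onz(n,u,v,.126)[:2]-a;print(n,np.degrees(np.arctan2(w[1],w[0])),np.linalg.norm(w))
st={"eef_pos":np.array([.414,-.2769,.1113]),"tcp_rot":np.array([.41,.576,-.41,.576])}
w=onz("wrist",384/2.1+140,462/2.1+50,.126,st)[:2]-a;print(np.degrees(np.arctan2(w[1],w[0])),np.linalg.norm(w))
c=np.array([.544,-.122]);th=-.142;Rc=np.array([[np.cos(th),-np.sin(th)],[np.sin(th),np.cos(th)]])
for p in ((479,103),(421,151),(468,160)):
    print(Rc.T@(onz("top",p[0]/2.8+150,p[1]/2.8+160,.043)[:2]-c)*1000)
```

```text
top -161.25328508109442 0.12013050893712396
-159.27361097358155 0.11955168343865279
[32.9052511  -0.80981074]
[-33.2199707   55.88161458]
[-34.64602335   0.9945284 ]
```

```bash
python3 -c "
from plant import ctrl
print(ctrl.sign_off())"
```

```text
the job is handed in; nothing more can be done
None
```

The job is done and handed in at about 52 s. I folded both carton flaps out past upright and moved the three transformers (only three were there) into empty cells of the tray. I then swung the lever clockwise until it clicked and stopped there.

- **Transformers:** The last top view put each transformer within about 1.6 mm of its cell centre. The carton was empty and the relay still in its cell. One transformer was about 2 cm from where I had first measured it, so I grasped it at its new position.
- **Flaps:** Both were still folded well outwards in the last pictures. I judged this by eye and did not measure the angle.
- **Clamp:** The force at the grip peaked at about 8 N, faded, then dropped to about zero. When I backed off, the lever stayed where it was, about 18° past the tight point (the click stop is 0.32 rad, or 18.3°). The two views put the lever at -161.3° and -159.3°, which agree to about 2°. I could not make out the white marks on the drum, so the click rests on the force drop and the lever staying put.
- **Bystanders:** I didn't touch any of them. They looked unmoved in the last pictures, though the power brick was outside those views.

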